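# Rehang the lift-off door of the drying bay

## Robot

A 6-joint arm with a two-finger parallel gripper is mounted at the origin on a cart in front of the work surface, level with it; the furniture and walls round the work are solid. World frame = base frame: x ahead of the robot, y to its left, z up, the work surface at z = 0. Lengths are in m, angles in rad, forces in N, time in s.
With the tool pointing down it reaches from about 0.3 to 1 m from the base axis. Payload 5.1 kg.
Tool frame: the origin (TCP) lies midway between the tips of the shut fingers; the grasp point (between the pads) lies 19 mm behind it; z points along the fingers, x is the direction in which the jaws open and shut, and the axes are right-handed (so a half turn about z gives the same grasp; the last joint's range is limited). The gripper opens to 95 mm and grips with 3 to 60 N. Pads are 20 mm wide; open, the fingers measure 119 mm over their backs; the gripper's body (75 mm by 180 mm) begins 59 mm behind the grasp point.
Start: joints at [-1.224, 0.124, 1.65, -0, 1.367, -0.083], TCP at [0.271, -0.591, 0.215] pointing down, gripper open.
Joint ranges: [-2.61, 2.61], [-1.02, 2.33], [0.03, 2.71], [-1.35, 4.49], [0.32, 2.68], [-2.91, 2.91]. Speed limits (rad/s): [2.57, 2.57, 3.14, 3.14, 3.14, 3.14].

## Interface

Orientations are given as a 3x3 rotation matrix whose columns are the frame's x, y, z axes.
In Python, from station import status, optics, job gives the robot as it stands.
- The arm moves only by the tool jog_arm, never from a script. Its argument "deltas" is a list that holds one entry, the list of rows, each a list of 4 numbers: the shift along the tool's x, y, z in units of 40 mm (1.0 is 40 mm), then the turn about the tool's z in degrees. A call has 1 to 8 rows; each row shifts and turns the commanded pose from where the row before left it, along the tool's axes as they then stand; what a row does not reach is not made up. A row lasts 1/10 s, in which the tool goes at most 50 mm and 8.59 degrees, less where a joint would pass 70% of its speed; a pose out of reach is approached as far as the arm can. A call is refused whole if a number of a shift passes 1 or a number of a turn 8.59, either way. A call with a gripper value outside its range is refused whole. "jaw" is the finger opening in mm, from 0 to 95.1, set as the call begins (left out, the last holds). The fingers move at their own pace and stop on an object; the grip force is fixed at half the most. Time passes only in rows, so rows that do not move let the fingers close. It gives the time, the measured TCP pose, the force and the opening at its end, in the units of the state.
- status.sense(): the state, without advancing time (a new reading comes with each control period).
- optics.get_image(name): name is "scene" or "top"; returns the picture (384x512x3 uint8, red, green, blue); there is no depth.
- optics.camera_info(name): a dict with "intrinsics" (3x3 intrinsics, pixels), "distortion" ([k1, k2, p1, p2, k3] as OpenCV has them; the pictures are not rectified), "camera_from_world" (4x4, takes a point from world to camera coordinates). Camera axes: x right, y down, z forward; pixel columns grow to the right and rows downward; lengths in m; the calibration is good to about 2 mm. A picture is of the moment at which its call begins. camera_info takes no time and is no camera call.
- job.job_done(): hands the job in, once; it reports no verdict.
The state is a dict: "clock": time; "joint_positions": joint angles; "joint_velocities": joint speeds; "joint_torque": joint torques, N m; "position": TCP position; "ee_rot": TCP orientation; "wrist_force": force on the tool from outside, world axes, zero at the start; "moment": the same for the moment, N m; "finger_gap": finger opening in m.
Only numpy, scipy, OpenCV 4.12 (cv2) and the standard library are available. Lean on these libraries where they do the work, as an engineer would, in place of code of your own. Each camera call takes 0.05 s, during which the arm holds its last target.

## Task

First push the dough figure that stands in front of the open-topped drying bay fully inside it, upright, beside the one already there. Then take the loose plywood door from its stand, carry it upright, and hang it standing well open (about 60 degrees) by gently lowering both hinge knuckles onto the bay's two pins; only when it is fully down let go, and swing the door shut against the bay, without it touching the figure. Leave the other things on the table where they are.

Things in the scene. Friction and masses are not known exactly. Their poses are not given: they have to be found in the camera images.
- bay: Drying bay, fixed: plywood walls 14 thick, 130 high at left, right and back; no floor, no roof, open front. Origin on the table, middle of its 170 (x) x 214 (y) footprint. Its x points to the back: open front is the plane x = -85, side walls' inner faces y = +-93, back wall's x = +71. Two upright hinge pins, one above the other, at x = -101, y = -100, before the right wall's front edge.
- pin_low (a point): Foot of the lower hinge pin: centre of the top of its round bracket eye (22 across, 6 thick, arm 14 wide back to the wall), 30 above the table. The pin is 12 in diameter, rises 18, its last 6 tapered to 5. The knuckle comes to rest on the eye. The shut door lies across the open front, its far end against the left wall's front edge.
- pin_high (a point): The same for the upper pin, 110 above the table, straight above the lower; its tip is at 128, the underside of its eye at 104. So the lower knuckle has to come in sideways from the front, between the two eyes, with the door 18 to 52 above its seat (35 is about the middle), and then be lowered.
- stand: Slotted wooden stand, fixed, base 90 x 150, 12 thick, with four short fences (to 42 above the table) that hold the door upright in a 15 wide slot along its own y. Origin on the table under its centre.
- door: Lift-off plywood door, loose, 0.35 kg: panel 12 thick (x), 190 wide (y), 134 high (z), upright. Origin: middle of its lower edge, 12 above the table in the stand and when hung. Hinge edge is -y; outside is -x, with a knob (18 across, 19 out) at y = 70, z = 60. Hung and shut its axes are parallel to the bay's; opening adds yaw (anticlockwise from above). Turns freely, stays where left.
- knuckle_low (a point): Lower end of the lower knuckle's bore (its centre), at x = -9, y = -109, z = 18 in the door's frame. Knuckles are steel tubes along z, bore 16, outside 22, 22 long. Fully down on its pin this point meets point pin_low; play 1.5 to 2 all round, so that the hung door sags by 2 to 3 degrees.
- knuckle_high (a point): The same for the upper knuckle, at x = -9, y = -109, z = 98 in the door's frame; it meets point pin_high.
- door_grip (a point): Point in the middle of the door panel's thickness, 17 below its top edge, 4 to the hinge side of its middle (above its centre of mass). The panel can be pinched here from above across its 12 mm, one finger on each face, closing along the door's x. Axes as the door's.
- figure_center (a point): Dough figure to be put away: hard dried pot with noodle hair, solid body 46 across and 45 high (70 with hair), 0.12 kg, upright on the table before the bay's opening. This point is on its middle, 24 above the table. Best pushed lower than 35 above the table. Fully inside: all of it behind the bay's front plane.
- figure: The same figure; origin at the middle of its underside.
- neighbour_center (a point): A like figure (body 47 x 42, 53 high, 77 with hair) that already stands inside the bay towards its back; middle of its body, 27 above the table. To be left alone.
- cup: White shaker cup, 106 across, 174 high, loose bystander; origin under its centre. The stand and the cup may have changed places.
- bowl: White bowl, 94 across, 60 high, loose bystander; origin under its centre.
- dye: Small dye cup, 62 across, 32 high, loose bystander; origin under its centre.

How it is judged:
By the outcome, as a careful person would: the job done as asked, in the order asked, and still so for the second after the job is handed in, with the robot touching nothing.
It also fails if it takes over 72 s, if anything falls off the work surface, if the arm or the gripper's body presses on something with over 40 N, if the wrist force passes 120 N, or if a joint passes its speed limit or range.

## Working session

There is one attempt and no reset: what is moved stays moved. The work goes in short steps, Python scripts to look and compute and a tool call to move; the robot and the scene stay as the last step left them, time stands still between calls to the robot, and variables do not carry over. Pictures are saved under pics/ and viewed, and the job is handed in when it is done.

Besides the shell and the picture viewer there is one more tool, called after ">>>" by a JSON object that holds its "method" and its "body". jog_arm: Moves the arm, as the interface text tells. Its arguments: {"type":"object","properties":{"deltas":{"type":"array"},"jaw":{"type":"number"}},"required":["deltas"]}

```bash
ls; mkdir -p pics; python3 - <<'E'
from station import status, optics, job
import cv2
print(status.sense())
for n in ("scene","top"):
    im=optics.get_image(n); cv2.imwrite(f"pics/{n}0.png",im[:,:,::-1])
    c=optics.camera_info(n); print(n,c)
E
```

```text
pics
{'clock': 0.0, 'joint_positions': array([-1.22359192e+00,  1.24493619e-01,  1.65167320e+00, -2.45296982e-05,
        1.36749446e+00, -8.26035044e-02]), 'joint_velocities': array([ 8.67889424e-04,  5.81554169e-04,  9.05067007e-05, -4.69537716e-05,
        9.38749813e-04, -2.06783487e-03]), 'joint_torque': array([ 1.05466868e-03, -4.17605603e+01, -3.59929597e+01,  7.73616205e-02,
        4.91027744e-02, -1.66577365e-04]), 'position': array([ 0.27059771, -0.59028804,  0.21339496]), 'ee_rot': array([[ 4.16699966e-01, -9.09043789e-01, -7.26483070e-04],
       [-9.09041737e-01, -4.16700573e-01,  1.93701147e-03],
       [-2.06355416e-03, -1.46749180e-04, -9.99997860e-01]]), 'wrist_force': array([-0.08962864, -0.23103458, -0.23451375]), 'moment': array([ 0.03820835, -0.03049917,  0.02199291]), 'finger_gap': 0.09500143109643908}
scene {'intrinsics': array([[410.35822142,   0.        , 254.6175964 ],
       [  0.        , 410.35822142, 189.55854793],
       [  0.        ,   0.        ,   1.        ]]), 'distortion': array([-0.12522875,  0.        ,  0.        ,  0.        ,  0.        ]), 'camera_from_world': array([[ 0.80610435, -0.59154648, -0.01638705, -0.46808706],
       [-0.29291454, -0.37478928, -0.87962155,  0.22885784],
       [ 0.51419534,  0.71386676, -0.47539183,  1.15399279],
       [ 0.        ,  0.        ,  0.        ,  1.        ]])}
top {'intrinsics': array([[383.73528578,   0.        , 258.91727966],
       [  0.        , 383.73528578, 193.46678218],
       [  0.        ,   0.        ,   1.        ]]), 'distortion': array([-0.04232461,  0.        ,  0.        ,  0.        ,  0.        ]), 'camera_from_world': array([[-0.06776125, -0.99769168, -0.00444028, -0.01869717],
       [-0.97515505,  0.06717009, -0.21109429,  0.52667748],
       [ 0.21090527, -0.00997406, -0.97745562,  0.94766639],
       [ 0.        ,  0.        ,  0.        ,  1.        ]])}
```

View pics/scene0.png

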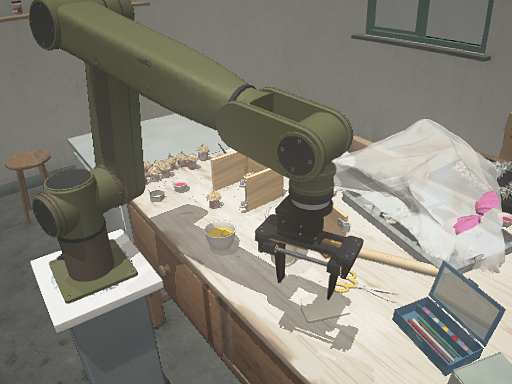

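View pics/top0.png

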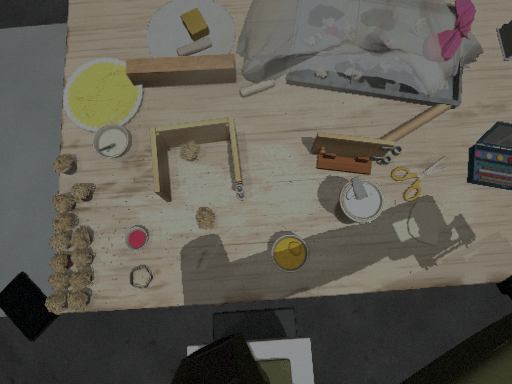

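```bash
python3 - <<'E'
import cv2
a=cv2.imread("pics/top0.png")
cv2.imwrite("pics/t1.png",cv2.resize(a[105:240,130:270],None,fx=5,fy=5,interpolation=cv2.INTER_CUBIC)[:600])
cv2.imwrite("pics/t2.png",cv2.resize(a[120:230,300:420],None,fx=5,fy=5,interpolation=cv2.INTER_CUBIC))
b=cv2.imread("pics/scene0.png")
cv2.imwrite("pics/s1.png",cv2.resize(b[130:260,130:290],None,fx=4.6,fy=4.6,interpolation=cv2.INTER_CUBIC))
E
```

```text
(no output)
```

View pics/t1.png

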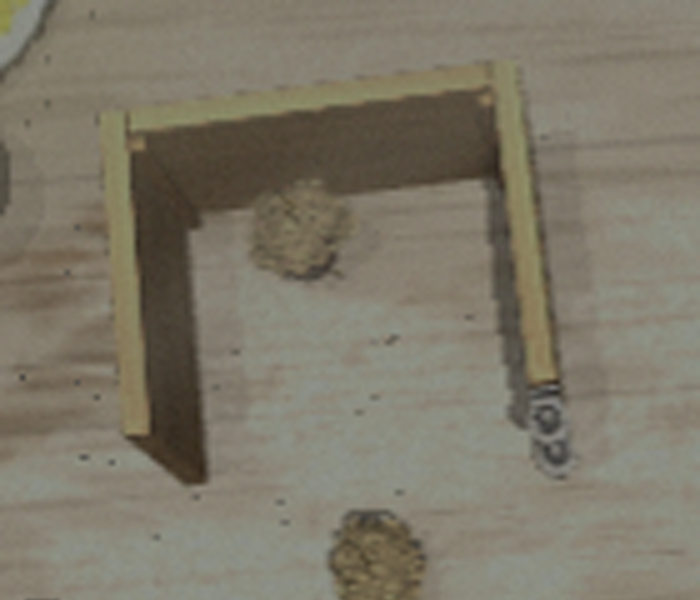

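View pics/t2.png

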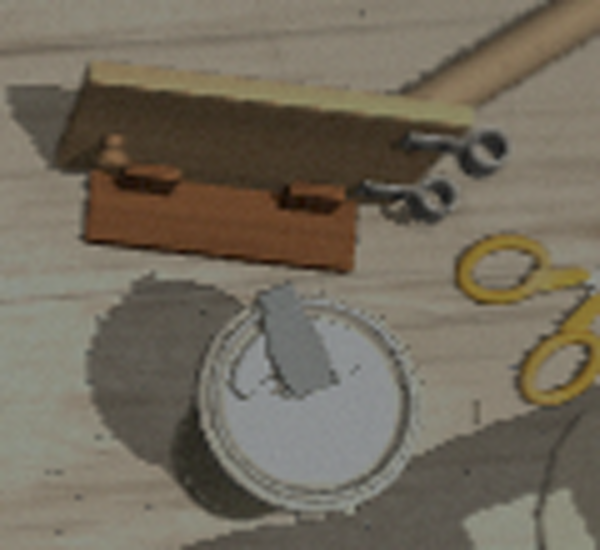

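View pics/s1.png

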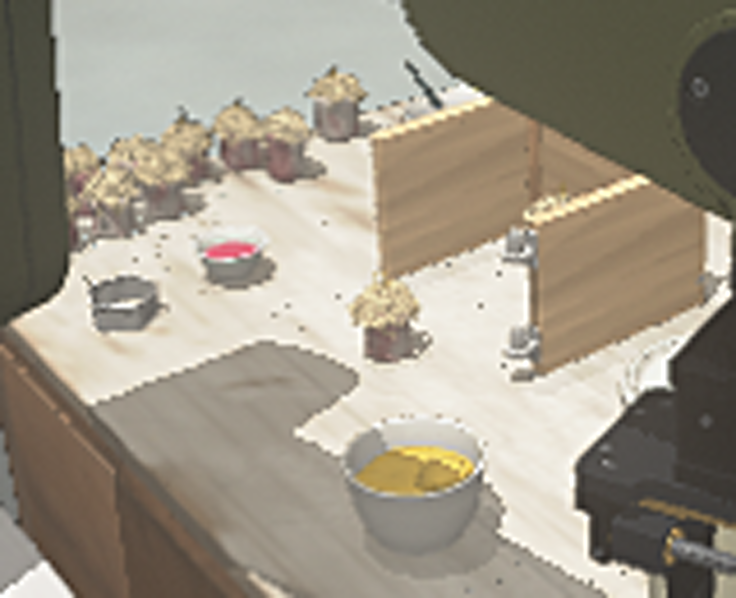

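```bash
cat > h.py <<'E'
import numpy as np, cv2
from station import status, optics
def cam(n):
    c=optics.camera_info(n); return c["intrinsics"],c["distortion"],c["camera_from_world"]
def ray(n,uv):
    K,D,T=cam(n); uv=np.asarray(uv,float).reshape(-1,1,2)
    p=cv2.undistortPoints(uv,K,D).reshape(-1,2)
    d=np.c_[p,np.ones(len(p))]@T[:3,:3]; o=-T[:3,:3].T@T[:3,3]
    return o,d
def onz(n,uv,z):
    o,d=ray(n,uv); t=(z-o[2])/d[:,2]; return o+d*t[:,None]
def proj(n,P):
    K,D,T=cam(n); P=np.asarray(P,float).reshape(-1,3)
    return cv2.projectPoints(P,cv2.Rodrigues(T[:3,:3])[0],T[:3,3],K,D)[0].reshape(-1,2)
def tri(uv1,uv2):
    A=np.zeros((3,3));b=np.zeros(3)
    for n,uv in(("top",uv1),("scene",uv2)):
        o,d=ray(n,uv); d=d[0]/np.linalg.norm(d[0]); M=np.eye(3)-np.outer(d,d); A+=M;b+=M@o
    return np.linalg.solve(A,b)
E
python3 - <<'E'
from h import *
im=cv2.imread("pics/top0.png"); hsv=cv2.cvtColor(im,cv2.COLOR_BGR2HSV)
for p in [(203,128),(155,165),(235,150),(350,140),(390,143),(200,180),(300,150),(190,140)]:
    print(p,hsv[p[1]-1:p[1]+2,p[0]].tolist())
f=lambda x,y,ox,oy:((x+.5)/5-.5+ox,(y+.5)/5-.5+oy)
b=[f(x,y,130,105) for x,y in [(125,436),(149,432),(527,385),(555,380),(103,113),(517,62)]]
print(onz("top",b,.130).round(4))
d=[f(x,y,300,120) for x,y in [(92,63),(88,82),(474,105),(470,125)]]
print(onz("top",d,.146).round(4))
E
```

```text
(203, 128) [[18, 72, 82], [19, 76, 84], [17, 73, 87]]
(155, 165) [[24, 76, 137], [23, 79, 135], [24, 76, 138]]
(235, 150) [[25, 78, 140], [25, 75, 142], [25, 80, 141]]
(350, 140) [[26, 78, 140], [22, 86, 74], [16, 111, 60]]
(390, 143) [[26, 75, 139], [27, 78, 137], [22, 87, 137]]
(200, 180) [[35, 21, 143], [36, 25, 143], [33, 20, 142]]
(300, 150) [[20, 41, 138], [20, 41, 137], [19, 41, 137]]
(190, 140) [[20, 71, 83], [18, 70, 87], [22, 71, 108]]
[[ 0.5298  0.199   0.13  ]
 [ 0.531   0.1872  0.13  ]
 [ 0.5418  0.0023  0.13  ]
 [ 0.5433 -0.0115  0.13  ]
 [ 0.6982  0.2088  0.13  ]
 [ 0.7105 -0.0018  0.13  ]]
[[ 0.6489 -0.2094  0.146 ]
 [ 0.6392 -0.2065  0.146 ]
 [ 0.6147 -0.3953  0.146 ]
 [ 0.6045 -0.3918  0.146 ]]
```

```bash
python3 - <<'E'
from h import *
from scipy.optimize import least_squares
im=cv2.imread("pics/top0.png"); hsv=cv2.cvtColor(im,cv2.COLOR_BGR2HSV)
m=cv2.inRange(hsv,(20,58,105),(30,130,200))
def comp(x,y):
    n,l,s,c=cv2.connectedComponentsWithStats(m,connectivity=8)
    # nearest label in window
    v=l[y-2:y+3,x-2:x+3]; v=v[v>0]; k=np.bincount(v).argmax(); print("area",s[k]); return (l==k)
# door strip
k=comp(350,139); ys,xs=np.nonzero(k); P=onz("top",np.c_[xs,ys],.146)[:,:2]
r=cv2.minAreaRect((P*1000).astype(np.float32)); print("door rect",r, cv2.boxPoints(r))
c=P.mean(0);u,s,vt=np.linalg.svd(P-c,full_matrices=False); print("pca",c,np.degrees(np.arctan2(vt[0,1],vt[0,0])))
# bay
k=comp(155,165)|comp(235,150)|comp(200,129)
ys,xs=np.nonzero(k); P=onz("top",np.c_[xs,ys],.130)[:,:2]
r=cv2.minAreaRect((P*1000).astype(np.float32)); print("bay rect",r); print(cv2.boxPoints(r)); print(len(P))
# line fits: left wall, right wall, back
E

```

```text
area [318 132  77  13 297]
door rect ((627.5883178710938, -301.24127197265625), (188.50186157226562, 11.710734367370605), 78.78697967529297) [[ 603.51697 -392.55444]
 [ 615.00415 -394.83167]
 [ 651.65967 -209.9281 ]
 [ 640.1725  -207.65088]]
pca [ 0.62623034 -0.3058013 ] 79.29982803302555
area [ 150  117   91   75 1026]
area [ 150  117   91   75 1026]Traceback (most recent call last):
  File "<stdin>", line 14, in <module>
  File "<stdin>", line 8, in comp
ValueError: attempt to get argmax of an empty sequence
```

```bash
python3 - <<'E'
from h import *
from scipy.optimize import least_squares
im=cv2.imread("pics/top0.png"); hsv=cv2.cvtColor(im,cv2.COLOR_BGR2HSV)
m=cv2.inRange(hsv,(20,58,105),(30,130,200))
n,l,s,c=cv2.connectedComponentsWithStats(m,connectivity=8)
k=l==l[165,155]
ys,xs=np.nonzero(k); P=onz("top",np.c_[xs,ys],.130)[:,:2]
r=cv2.minAreaRect((P*1000).astype(np.float32)); print("bay rect",r); print(cv2.boxPoints(r)); print(len(P))
# assign pixels to wall centre lines and refine
def res(p):
    x,y,a=p; R=np.array([[np.cos(a),-np.sin(a)],[np.sin(a),np.cos(a)]]); q=(P-[x,y])@R
    dl=q[:,1]-.100; dr=q[:,1]+.100; db=q[:,0]-.078
    A=np.c_[dl,dr,db]; i=np.abs(A).argmin(1)
    return A[np.arange(len(A)),i]
s=least_squares(res,[.62,.1,.065],loss="soft_l1",f_scale=.005); print("centre fit",s.x,np.degrees(s.x[2]),np.sqrt(np.mean(s.fun**2)))
x,y,a=s.x;R=np.array([[np.cos(a),-np.sin(a)],[np.sin(a),np.cos(a)]]);q=(P-[x,y])@R
print(q.min(0),q.max(0))
# pins
pin=np.array([x,y])+R@[-.101,-.100]; print("pin",pin)
print("proj tip high, eye high, low tip, low eye",proj("top",[[*pin,.128],[*pin,.110],[*pin,.048],[*pin,.030]]).round(1).tolist())
print(proj("scene",[[*pin,.128],[*pin,.110],[*pin,.048],[*pin,.030]]).round(1).tolist())
# figures: straw colour blobs in top
for x0,y0 in((205,217),(190,151)):
    pass
# door candidate
for yaw in(-10.7,-11.2):
    t=np.radians(yaw);Rd=np.array([[np.cos(t),-np.sin(t)],[np.sin(t),np.cos(t)]])
    for z in(.030,.052,.110,.132):
        kk=np.array([.6276,-.3012])+Rd@[-.009,-.109]; print(yaw,z,kk,proj("top",[*kk,z]).round(1).tolist())
vis=im.copy()
for i in range(4): pass
E
python3 - <<'E'
import cv2
a=cv2.imread("pics/top0.png")
cv2.imwrite("pics/t3.png",cv2.resize(a[175:235,180:260],None,fx=9,fy=9,interpolation=cv2.INTER_CUBIC))
E
```

```text
bay rect ((622.098876953125, 99.9207534790039), (168.59825134277344, 215.65171813964844), 3.8082542419433594)
[[530.82434   201.90956  ]
 [545.14746   -13.2659645]
 [713.3734     -2.0680542]
 [699.0503    213.10747  ]]
1026
centre fit [0.62140384 0.09972369 0.0629197 ] 3.605033394259382 0.003890780813943713
[-0.08394363 -0.10751851] [0.0848147  0.10808644]
pin [ 0.52689152 -0.00642913]
proj tip high, eye high, low tip, low eye [[239.0, 187.5], [239.4, 189.1], [240.6, 194.3], [241.0, 195.7]]
[[242.0, 178.8], [242.2, 183.6], [242.8, 199.7], [242.9, 204.3]]
-10.7 0.03 [ 0.59851882 -0.4066338 ] [[385.0, 160.5]]
-10.7 0.052 [ 0.59851882 -0.4066338 ] [[387.6, 158.1]]
-10.7 0.11 [ 0.59851882 -0.4066338 ] [[394.9, 151.2]]
-10.7 0.132 [ 0.59851882 -0.4066338 ] [[397.9, 148.4]]
-11.2 0.03 [ 0.59759986 -0.406376  ] [[385.0, 160.8]]
-11.2 0.052 [ 0.59759986 -0.406376  ] [[387.5, 158.4]]
-11.2 0.11 [ 0.59759986 -0.406376  ] [[394.9, 151.6]]
-11.2 0.132 [ 0.59759986 -0.406376  ] [[397.9, 148.8]]
```

View pics/t3.png

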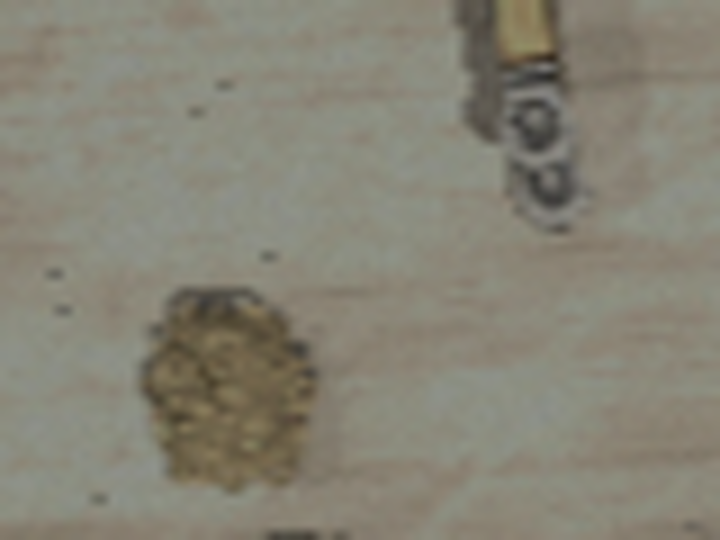

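```bash
python3 - <<'E'
from h import *
im=cv2.imread("pics/top0.png"); hsv=cv2.cvtColor(im,cv2.COLOR_BGR2HSV)
bay=np.array([.6217,.0998]);a=np.radians(3.65);R=np.array([[np.cos(a),-np.sin(a)],[np.sin(a),np.cos(a)]])
m=cv2.inRange(hsv,(15,60,50),(28,200,200))
for n,(x0,y0),z in(("fig",(205,217),.055),("nei",(190,151),.062)):
    w=np.zeros_like(m);w[y0-14:y0+15,x0-14:x0+15]=m[y0-14:y0+15,x0-14:x0+15]
    w=cv2.morphologyEx(w,cv2.MORPH_CLOSE,np.ones((3,3)))
    ys,xs=np.nonzero(w); c=(xs.min()/2+xs.max()/2,ys.min()/2+ys.max()/2); print(n,c,xs.min(),xs.max(),ys.min(),ys.max(),xs.mean(),ys.mean())
    p=onz("top",[(xs.mean(),ys.mean())],z)[0]; print(p,(p[:2]-bay)@R)
    print("scene px of body centre & base",proj("scene",[[p[0],p[1],.024],[p[0],p[1],0]]))
f=lambda x,y:((x+.5)/4.6-.5+130,(y+.5)/4.6-.5+130)
print("s1 fig body",f(387,340),f(387,360))
o=[("cup",(361,200),.174),("bowl",(289,252),.06),("dye",(137,237),.032),("hex",(141,277),.02),("jar",(113,140),.08)]
for n,c,z in o: print(n,onz("top",[c],z)[0].round(3))
E
```

```text
fig (np.float64(205.0), np.float64(218.5)) 196 214 209 228 205.13504823151126 218.59163987138263
[0.46765025 0.08870043 0.055     ] [-0.15444388 -0.00127002]
scene px of body centre & base [[213.82339741 200.1898794 ]
 [214.25696927 206.03991196]]
nei (np.float64(190.0), np.float64(148.0)) 176 204 137 159 189.32926829268294 146.15243902439025
[0.66513604 0.12270206 0.062     ] [0.04480591 0.0200904 ]
scene px of body centre & base [[253.33994961 180.92778515]
 [253.45100573 186.45999439]]
s1 fig body (213.73913043478262, 203.52173913043478) (213.73913043478262, 207.8695652173913)
cup [ 0.467 -0.286  0.174]
bowl [ 0.367 -0.12   0.06 ]
dye [0.434 0.273 0.032]
hex [0.331 0.267 0.02 ]
jar [0.691 0.322 0.08 ]
```

```bash
cat > plan.py <<'E'
import numpy as np,sys
from station import status
def az(R): return np.degrees(np.arctan2(R[1,0],R[0,0]))
def plan(tgt,taz,N,start=None,ease=True):
    """rows (units of 40mm, deg) from present pose to tgt (x,y,z) and azimuth taz of tool x, tool down"""
    s=status.sense(); p0=np.array(s["position"]) if start is None else np.array(start[0]); a0=az(s["ee_rot"]) if start is None else start[1]
    u=np.linspace(0,1,N+1)
    if ease: k=3/ max(N,6); u=np.interp(u,[0,1],[0,1]); u=(u+ (u*u*(3-2*u)))/2
    p=p0; a=a0; rows=[]
    for i in range(1,N+1):
        g=p0+(np.array(tgt)-p0)*u[i]; ga=a0+(taz-a0)*u[i]
        d=g-p; t=np.radians(a); c,sn=np.cos(t),np.sin(t)
        r=np.round(np.array([d[0]*c+d[1]*sn,d[0]*sn-d[1]*c,-d[2]])/.04,2); dt=round(-(ga-a),1)
        rows.append([*r.tolist(),dt])
        dd=r*.04; p=p+np.array([dd[0]*c+dd[1]*sn,dd[0]*sn-dd[1]*c,-dd[2]]); a-=dt
    for i in range(0,N,8): print(rows[i:i+8])
    print("end",p.round(4),round(a,2),"max step mm",max(np.linalg.norm(r[:3])*40 for r in rows).round(1))
    return p,a
E
python3 - <<'E'
from plan import *
e=plan([.392,.084,.2],3.65,24)
plan([.392,.084,.018],3.65,8,start=e)
E
```

```text
[[-0.33, -0.23, 0.01, np.float64(-1.6)], [-0.39, -0.28, 0.01, np.float64(-2.0)], [-0.43, -0.35, 0.01, np.float64(-2.2)], [-0.48, -0.41, 0.01, np.float64(-2.5)], [-0.49, -0.46, 0.01, np.float64(-2.8)], [-0.51, -0.53, 0.02, np.float64(-2.9)], [-0.52, -0.59, 0.01, np.float64(-3.2)], [-0.5, -0.64, 0.02, np.float64(-3.3)]]
[[-0.48, -0.7, 0.02, np.float64(-3.4)], [-0.45, -0.74, 0.01, np.float64(-3.5)], [-0.41, -0.78, 0.02, np.float64(-3.5)], [-0.37, -0.81, 0.02, np.float64(-3.6)], [-0.31, -0.84, 0.02, np.float64(-3.6)], [-0.26, -0.84, 0.01, np.float64(-3.6)], [-0.21, -0.85, 0.02, np.float64(-3.5)], [-0.14, -0.83, 0.02, np.float64(-3.4)]]
[[-0.1, -0.81, 0.01, np.float64(-3.3)], [-0.04, -0.78, 0.02, np.float64(-3.1)], [-0.0, -0.73, 0.01, np.float64(-3.0)], [0.03, -0.69, 0.02, np.float64(-2.7)], [0.06, -0.62, 0.01, np.float64(-2.5)], [0.08, -0.55, 0.01, np.float64(-2.3)], [0.09, -0.47, 0.01, np.float64(-1.9)], [0.08, -0.39, 0.01, np.float64(-1.6)]]
end [0.392  0.0839 0.1999] 3.63 max step mm 35.8
[[0.0, -0.0, 0.38, np.float64(-0.0)], [0.0, -0.0, 0.54, np.float64(-0.0)], [0.0, -0.0, 0.65, np.float64(-0.0)], [0.0, -0.0, 0.7, np.float64(-0.0)], [0.0, -0.0, 0.71, np.float64(-0.0)], [0.0, -0.0, 0.64, np.float64(-0.0)], [0.0, -0.0, 0.55, np.float64(-0.0)], [0.0, -0.0, 0.38, np.float64(-0.0)]]
end [0.392  0.0839 0.0179] 3.63 max step mm 28.4
```

>>> {"method": "jog_arm", "body": {"deltas": [[[-0.33,-0.23,0.01,-1.6],[-0.39,-0.28,0.01,-2.0],[-0.43,-0.35,0.01,-2.2],[-0.48,-0.41,0.01,-2.5],[-0.49,-0.46,0.01,-2.8],[-0.51,-0.53,0.02,-2.9],[-0.52,-0.59,0.01,-3.2],[-0.5,-0.64,0.02,-3.3]]], "jaw": 0}}

```text
clock: 0.9
position: [0.3066, -0.3897, 0.2101]
ee_rot: [[0.71, -0.704, -0.0], [-0.704, -0.71, 0.001], [-0.001, -0.0, -1.0]]
wrist_force: [0.4, -0.3, -0.0]
finger_gap: 0.0364
```

>>> {"method": "jog_arm", "body": {"deltas": [[[-0.48,-0.7,0.02,-3.4],[-0.45,-0.74,0.01,-3.5],[-0.41,-0.78,0.02,-3.5],[-0.37,-0.81,0.02,-3.6],[-0.31,-0.84,0.02,-3.6],[-0.26,-0.84,0.01,-3.6],[-0.21,-0.85,0.02,-3.5],[-0.14,-0.83,0.02,-3.4]]]}}

```text
clock: 1.7
position: [0.356, -0.1149, 0.2047]
ee_rot: [[0.958, -0.286, -0.0], [-0.286, -0.958, 0.0], [-0.0, -0.0, -1.0]]
wrist_force: [0.5, 0.2, -0.2]
finger_gap: 0.0008
```

>>> {"method": "jog_arm", "body": {"deltas": [[[-0.1,-0.81,0.01,-3.3],[-0.04,-0.78,0.02,-3.1],[0.0,-0.73,0.01,-3.0],[0.03,-0.69,0.02,-2.7],[0.06,-0.62,0.01,-2.5],[0.08,-0.55,0.01,-2.3],[0.09,-0.47,0.01,-1.9],[0.08,-0.39,0.01,-1.6]]]}}

```text
clock: 2.5
position: [0.3919, 0.0844, 0.2006]
ee_rot: [[0.998, 0.065, -0.001], [0.065, -0.998, 0.0], [-0.001, -0.0, -1.0]]
wrist_force: [-0.2, -0.4, 0.9]
finger_gap: 0.0003
```

>>> {"method": "jog_arm", "body": {"deltas": [[[0,0,0.38,0],[0,0,0.54,0],[0,0,0.65,0],[0,0,0.7,0],[0,0,0.71,0],[0,0,0.64,0],[0,0,0.55,0],[0,0,0.38,0]]]}}

```text
clock: 3.3
position: [0.3899, 0.0824, 0.016]
ee_rot: [[0.998, 0.062, -0.004], [0.062, -0.998, -0.001], [-0.004, 0.0, -1.0]]
wrist_force: [0.5, 0.5, -0.2]
finger_gap: 0.0004
```

```bash
python3 - <<'E'
from h import *
for n in("top","scene"):
    im=optics.get_image(n)[:,:,::-1]; cv2.imwrite(f"pics/{n}1.png",im)
a=cv2.imread("pics/top1.png");cv2.imwrite("pics/t4.png",cv2.resize(a[105:305,100:320],None,fx=3,fy=3,interpolation=cv2.INTER_CUBIC))
a=cv2.imread("pics/scene1.png");cv2.imwrite("pics/s4.png",cv2.resize(a[130:260,130:290],None,fx=4.6,fy=4.6,interpolation=cv2.INTER_CUBIC))
E
```

```text
(no output)
```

View pics/t4.png

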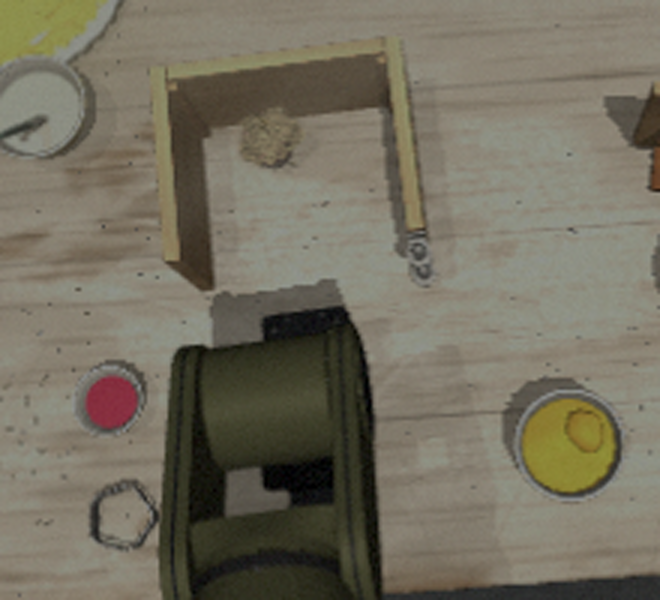

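View pics/s4.png

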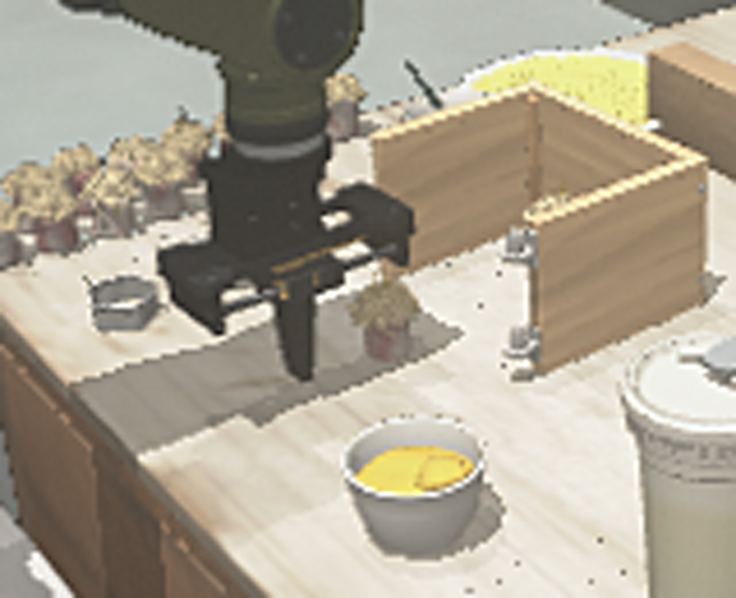

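>>> {"method": "jog_arm", "body": {"deltas": [[[0.3,0,0,0],[0.3,0,0,0],[0.2,0,0,0],[0.2,0,0,0],[0.2,0,0,0],[0.2,0,0,0],[0.2,0,0,0],[0.2,0,0,0]]]}}

```text
clock: 4.2
position: [0.4645, 0.0879, 0.019]
ee_rot: [[0.998, 0.063, -0.0], [0.063, -0.998, -0.0], [-0.0, 0.0, -1.0]]
wrist_force: [-2.3, -0.5, 0.9]
finger_gap: 0.0002
```

```bash
python3 - <<'E'
from h import *
a=optics.get_image("scene")[:,:,::-1];cv2.imwrite("pics/s5.png",cv2.resize(a[140:240,170:270],None,fx=6,fy=6,interpolation=cv2.INTER_CUBIC))
E
```

```text
(no output)
```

View pics/s5.png

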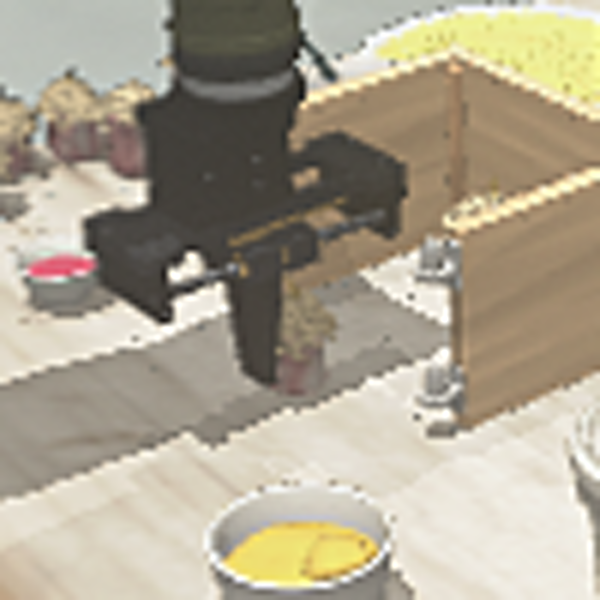

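>>> {"method": "jog_arm", "body": {"deltas": [[[0.2,0,0,0],[0.2,0,0,0],[0.2,0,0,0],[0.2,0,0,0],[0.2,0,0,0],[0.2,0,0,0],[0.2,0,0,0],[0.2,0,0,0]]]}}

```text
clock: 5.05
position: [0.5287, 0.092, 0.019]
ee_rot: [[0.998, 0.063, 0.0], [0.063, -0.998, 0.0], [0.0, -0.0, -1.0]]
wrist_force: [-1.3, 0.3, 1.4]
finger_gap: 0.0009
```

```bash
python3 - <<'E'
from h import *
a=optics.get_image("scene")[:,:,::-1];cv2.imwrite("pics/s6.png",cv2.resize(a[140:240,170:270],None,fx=6,fy=6,interpolation=cv2.INTER_CUBIC))
a=optics.get_image("top")[:,:,::-1];cv2.imwrite("pics/t6.png",cv2.resize(a[105:225,130:260],None,fx=5,fy=5,interpolation=cv2.INTER_CUBIC))
E
```

```text
(no output)
```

View pics/s6.png

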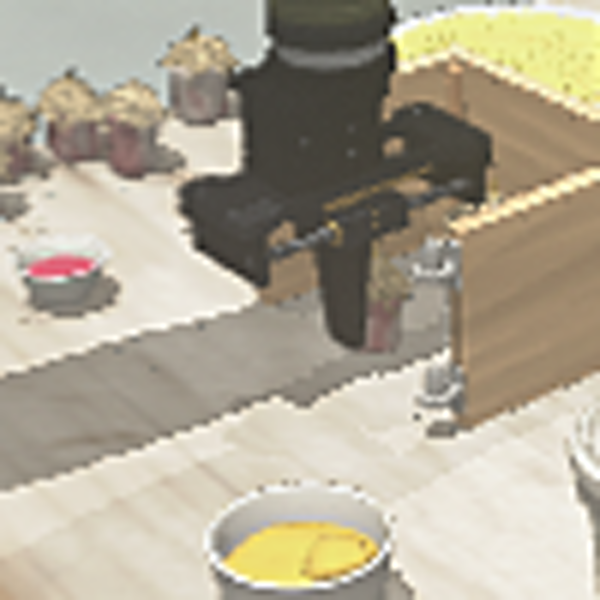

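View pics/t6.png

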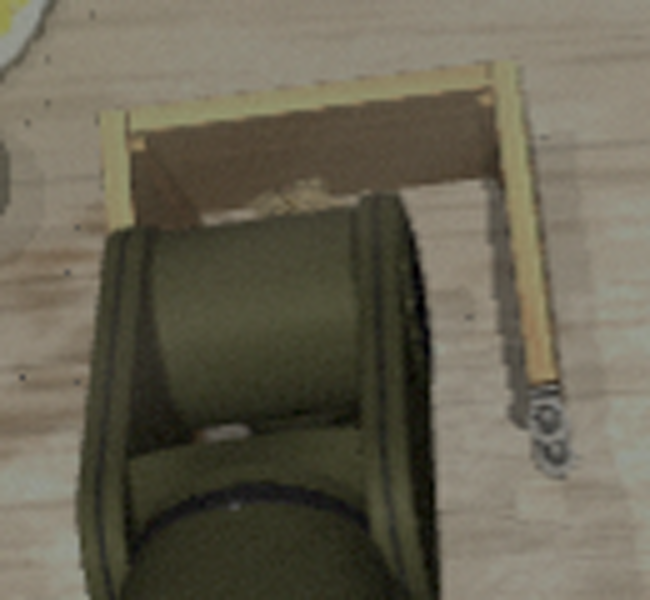

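>>> {"method": "jog_arm", "body": {"deltas": [[[0.2,0,0,0],[0.2,0,0,0],[0.1,0,0,0],[0.05,0,0,0],[-0.1,0,0,0],[-0.4,0,0,0],[-0.6,0,0,0],[-0.6,0,0,0]]]}}

```text
clock: 5.95
position: [0.4811, 0.089, 0.0188]
ee_rot: [[0.998, 0.063, 0.0], [0.063, -0.998, 0.0], [0.0, -0.0, -1.0]]
wrist_force: [-0.5, -0.7, 0.1]
finger_gap: 0.0004
```

>>> {"method": "jog_arm", "body": {"deltas": [[[-0.7,0,0,0],[-0.7,0,0,0],[-0.5,0,-0.4,0],[-0.3,0,-0.7,0],[0,0.3,-0.9,0],[0,0.6,-0.9,0],[0,0.8,-0.9,0],[0,0.8,-0.9,0]]], "jaw": 60}}

```text
clock: 6.75
position: [0.4, -0.017, 0.2084]
ee_rot: [[0.998, 0.065, 0.002], [0.065, -0.998, -0.0], [0.002, 0.0, -1.0]]
wrist_force: [1.5, 0.8, 0.5]
finger_gap: 0.0573
```

```bash
python3 - <<'E'
from h import *
print(status.sense()["position"])
a=optics.get_image("scene")[:,:,::-1];cv2.imwrite("pics/scene7.png",a);cv2.imwrite("pics/s7.png",cv2.resize(a[140:240,170:270],None,fx=6,fy=6,interpolation=cv2.INTER_CUBIC))
a=optics.get_image("top")[:,:,::-1];cv2.imwrite("pics/top7.png",a);cv2.imwrite("pics/t7.png",cv2.resize(a[105:225,130:260],None,fx=5,fy=5,interpolation=cv2.INTER_CUBIC))
E
```

```text
[ 0.39999898 -0.01698276  0.20841875]
```

View pics/s7.png

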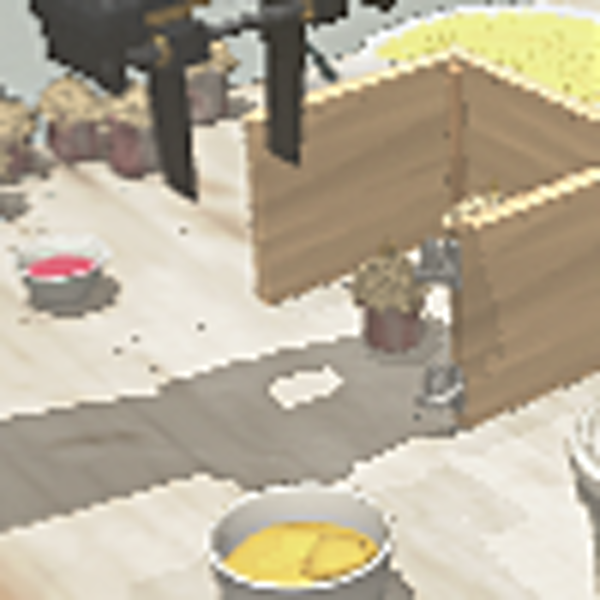

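View pics/t7.png

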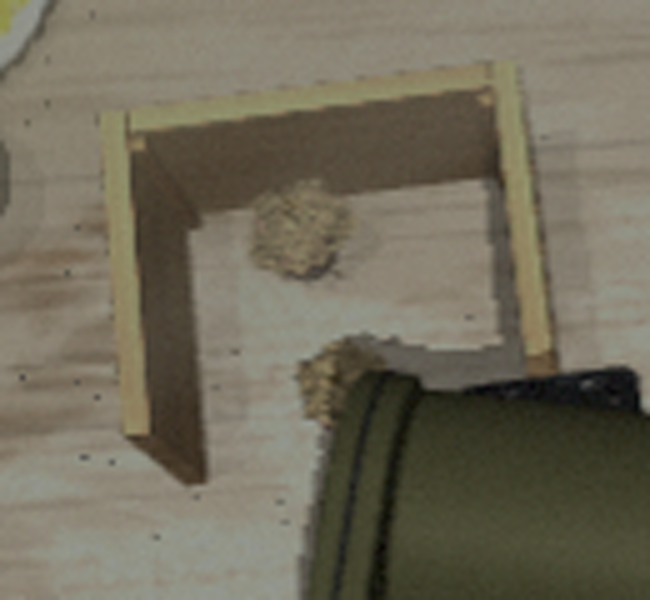

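```bash
python3 - <<'E'
from plan import *
e=plan([.627,-.305,.2],-11,16)
E
```

```text
[[0.19, 0.28, 0.01, np.float64(0.5)], [0.25, 0.34, 0.02, np.float64(0.7)], [0.29, 0.42, 0.02, np.float64(0.8)], [0.35, 0.46, 0.02, np.float64(0.9)], [0.38, 0.49, 0.02, np.float64(1.0)], [0.41, 0.52, 0.02, np.float64(1.1)], [0.45, 0.54, 0.03, np.float64(1.1)], [0.46, 0.53, 0.03, np.float64(1.1)]]
[[0.47, 0.53, 0.02, np.float64(1.1)], [0.47, 0.51, 0.03, np.float64(1.1)], [0.46, 0.47, 0.02, np.float64(1.1)], [0.45, 0.45, 0.02, np.float64(1.0)], [0.41, 0.39, 0.02, np.float64(0.9)], [0.37, 0.35, 0.02, np.float64(0.8)], [0.32, 0.29, 0.02, np.float64(0.6)], [0.25, 0.22, 0.01, np.float64(0.6)]]
end [ 0.627  -0.3051  0.2   ] -11.02 max step mm 28.3
```

>>> {"method": "jog_arm", "body": {"deltas": [[[0.19,0.28,0.01,0.5],[0.25,0.34,0.02,0.7],[0.29,0.42,0.02,0.8],[0.35,0.46,0.02,0.9],[0.38,0.49,0.02,1.0],[0.41,0.52,0.02,1.1],[0.45,0.54,0.03,1.1],[0.46,0.53,0.03,1.1]]]}}

```text
clock: 7.65
position: [0.513, -0.1587, 0.1972]
ee_rot: [[0.998, -0.062, -0.003], [-0.062, -0.998, 0.002], [-0.004, -0.001, -1.0]]
wrist_force: [-0.0, 1.0, -0.2]
finger_gap: 0.0596
```

>>> {"method": "jog_arm", "body": {"deltas": [[[0.47,0.53,0.02,1.1],[0.47,0.51,0.03,1.1],[0.46,0.47,0.02,1.1],[0.45,0.45,0.02,1.0],[0.41,0.39,0.02,0.9],[0.37,0.35,0.02,0.8],[0.32,0.29,0.02,0.6],[0.25,0.22,0.01,0.6]]]}}

```text
clock: 8.45
position: [0.6252, -0.301, 0.1903]
ee_rot: [[0.982, -0.187, -0.004], [-0.187, -0.982, 0.002], [-0.004, -0.001, -1.0]]
wrist_force: [-0.2, 0.4, 0.3]
finger_gap: 0.0601
```

```bash
python3 - <<'E'
from h import *
a=optics.get_image("top")[:,:,::-1];cv2.imwrite("pics/top8.png",a);cv2.imwrite("pics/t8.png",cv2.resize(a[105:225,130:260],None,fx=5,fy=5,interpolation=cv2.INTER_CUBIC))
a=optics.get_image("scene")[:,:,::-1];cv2.imwrite("pics/scene8.png",a);cv2.imwrite("pics/s8.png",cv2.resize(a[120:270,190:390],None,fx=4,fy=4,interpolation=cv2.INTER_CUBIC))
E
```

```text
(no output)
```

View pics/t8.png

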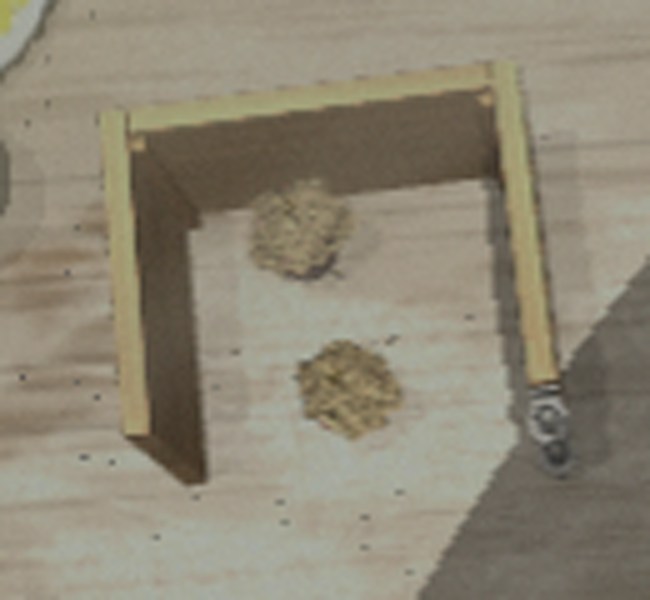

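View pics/s8.png

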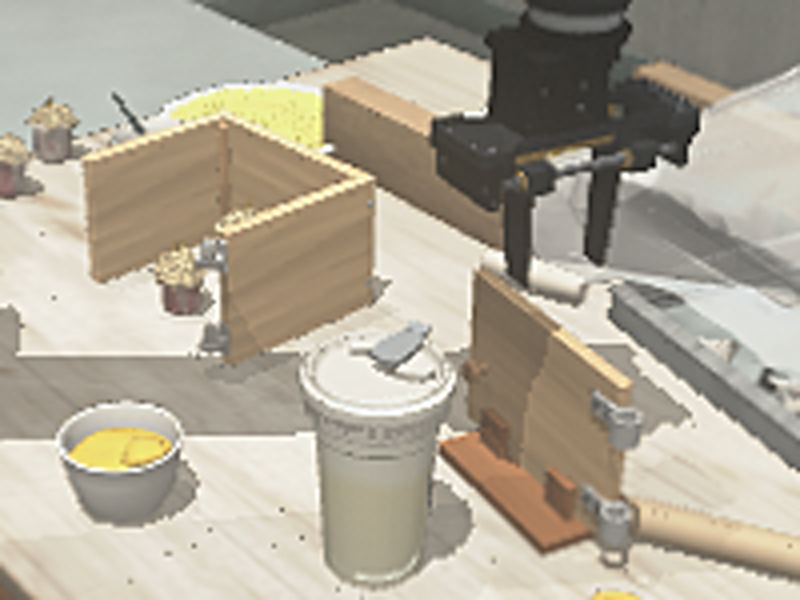

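```bash
python3 - <<'E'
from h import *
s=status.sense();print(s["position"],np.degrees(np.arctan2(s["ee_rot"][1,0],s["ee_rot"][0,0])))
bay=np.array([.6217,.0998]);a=np.radians(3.65);R=np.array([[np.cos(a),-np.sin(a)],[np.sin(a),np.cos(a)]])
p=onz("top",[(199.6,182.6)],.055)[0]; print("fig bay",(p[:2]-bay)@R)
p=onz("top",[(189.6,150.6)],.06)[0]; print("nei bay",(p[:2]-bay)@R)
t=np.radians(-11);Rd=np.array([[np.cos(t),-np.sin(t)],[np.sin(t),np.cos(t)]])
c=lambda P,ox,oy,k:((np.array(P)-[ox,oy]+.5)*k-.5).round(0)
pts=[[*(np.array([.6276,-.3012])+Rd@[x,y]),.146] for x,y in((-.006,-.095),(.006,-.095),(-.006,.095),(.006,.095))]
print("scene door corners in s8",c(proj("scene",pts),190,120,4))
print("tcp in s8",c(proj("scene",s["position"]),190,120,4))
q=[[*(bay+R@[x,y]),.13] for x,y in((-.085,-.107),(.085,-.107),(.085,.107),(-.085,.107))]
print("bay corners s8",c(proj("scene",q),190,120,4))
pin=bay+R@[-.101,-.1]
print("pin",pin,c(proj("scene",[[*pin,.128],[*pin,.11],[*pin,.03]]),190,120,4))
E
```

```text
[ 0.62533109 -0.30147563  0.19115635] -10.789993071958357
fig bay [-0.05712364  0.00347478]
nei bay [0.03295948 0.02081081]
scene door corners in s8 [[624. 384.]
 [638. 379.]
 [477. 267.]
 [490. 264.]]
tcp in s8 [[555. 267.]]
bay corners s8 [[230. 231.]
 [379. 174.]
 [228. 106.]
 [ 84. 154.]]
pin [ 0.52727102 -0.00642696] [[210. 237.]
 [211. 256.]
 [214. 339.]]
```

```bash
python3 - <<'E'
from h import *
bay=np.array([.6217,.0998]);a=np.radians(3.65);R=np.array([[np.cos(a),-np.sin(a)],[np.sin(a),np.cos(a)]])
c=lambda P,ox,oy,k:((np.array(P)-[ox,oy]+.5)*k-.5).round(0)
for bx in(-.06,-.05,-.04):
    q=bay+R@[bx,.002]
    cir=[[*(q+.023*np.array([np.cos(t),np.sin(t)])),0] for t in np.linspace(0,6.28,40)]
    pr=c(proj("scene",cir),190,120,4)+[-4,5]
    top=c(proj("scene",[[*q,.045],[*q,.07]]),190,120,4)+[-4,5]
    print(bx,"base x",pr[:,0].min(),pr[:,0].max(),"base bottom y",pr[:,1].max(),"rim,hair",top.tolist(), "top px",proj("top",[[*q,.07],[*q,.045],[*q,0]]).round(1).tolist())
im=cv2.imread("pics/scene8.png");cv2.imwrite("pics/s9.png",cv2.resize(im[172:205,220:250],None,fx=16,fy=16,interpolation=cv2.INTER_CUBIC))
im=cv2.imread("pics/scene0.png");cv2.imwrite("pics/s9b.png",cv2.resize(im[185:215,197:230],None,fx=16,fy=16,interpolation=cv2.INTER_CUBIC))
E
```

```text
-0.06 base x 152.0 201.0 base bottom y 327.0 rim,hair [[175.0, 272.0], [173.0, 247.0]] top px [[199.4, 182.2], [200.8, 184.5], [203.3, 188.3]]
-0.05 base x 160.0 210.0 base bottom y 323.0 rim,hair [[183.0, 268.0], [182.0, 244.0]] top px [[199.0, 178.5], [200.5, 180.9], [202.9, 184.8]]
-0.04 base x 169.0 218.0 base bottom y 320.0 rim,hair [[192.0, 265.0], [191.0, 240.0]] top px [[198.6, 174.8], [200.1, 177.3], [202.6, 181.3]]
```

View pics/s9.png

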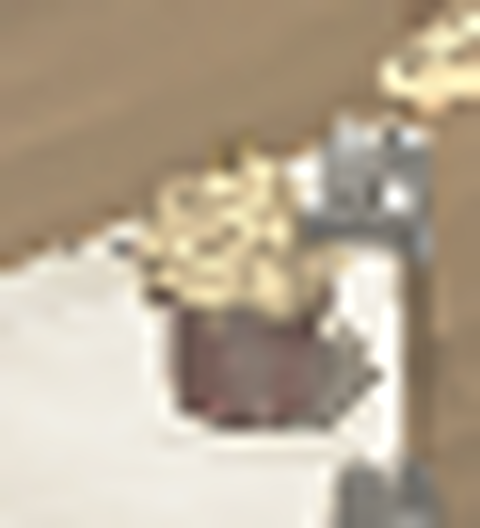

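```bash
python3 - <<'E'
from plan import *
e=plan([.455,.092,.2],3.65,18)
e=plan([.455,.092,.018],3.65,7,start=e)
E
```

```text
[[-0.19, -0.29, -0.01, np.float64(-0.5)], [-0.24, -0.36, -0.01, np.float64(-0.5)], [-0.28, -0.42, -0.01, np.float64(-0.7)], [-0.31, -0.49, -0.01, np.float64(-0.8)], [-0.34, -0.54, -0.01, np.float64(-0.9)], [-0.34, -0.58, -0.02, np.float64(-0.9)], [-0.36, -0.62, -0.01, np.float64(-0.9)], [-0.35, -0.63, -0.02, np.float64(-1.0)]]
[[-0.35, -0.66, -0.01, np.float64(-1.0)], [-0.34, -0.66, -0.02, np.float64(-1.0)], [-0.32, -0.66, -0.01, np.float64(-1.0)], [-0.3, -0.64, -0.02, np.float64(-1.0)], [-0.27, -0.62, -0.01, np.float64(-0.9)], [-0.25, -0.58, -0.01, np.float64(-0.8)], [-0.22, -0.54, -0.01, np.float64(-0.8)], [-0.19, -0.47, -0.02, np.float64(-0.7)]]
[[-0.15, -0.41, -0.0, np.float64(-0.6)], [-0.12, -0.32, -0.01, np.float64(-0.4)]]
end [0.455 0.092 0.2  ] 3.61 max step mm 29.9
[[-0.0, -0.0, 0.45, np.float64(-0.0)], [-0.0, -0.0, 0.65, np.float64(-0.0)], [-0.0, -0.0, 0.77, np.float64(-0.0)], [-0.0, -0.0, 0.81, np.float64(-0.0)], [-0.0, -0.0, 0.77, np.float64(-0.0)], [-0.0, -0.0, 0.65, np.float64(-0.0)], [-0.0, -0.0, 0.45, np.float64(-0.0)]]
end [0.455 0.092 0.018] 3.61 max step mm 32.4
```

>>> {"method": "jog_arm", "body": {"deltas": [[[-0.19,-0.29,-0.01,-0.5],[-0.24,-0.36,-0.01,-0.5],[-0.28,-0.42,-0.01,-0.7],[-0.31,-0.49,-0.01,-0.8],[-0.34,-0.54,-0.01,-0.9],[-0.34,-0.58,-0.02,-0.9],[-0.36,-0.62,-0.01,-0.9],[-0.35,-0.63,-0.02,-1.0]]], "jaw": 0}}

```text
clock: 9.35
position: [0.5502, -0.1294, 0.1976]
ee_rot: [[0.997, -0.078, -0.0], [-0.078, -0.997, 0.001], [-0.0, -0.001, -1.0]]
wrist_force: [0.1, 1.0, 0.2]
finger_gap: 0.0027
```

>>> {"method": "jog_arm", "body": {"deltas": [[[-0.35,-0.66,-0.01,-1.0],[-0.34,-0.66,-0.02,-1.0],[-0.32,-0.66,-0.01,-1.0],[-0.3,-0.64,-0.02,-1.0],[-0.27,-0.62,-0.01,-0.9],[-0.25,-0.58,-0.01,-0.8],[-0.22,-0.54,-0.01,-0.8],[-0.19,-0.47,-0.02,-0.7]]]}}

```text
clock: 10.15
position: [0.4649, 0.0655, 0.2019]
ee_rot: [[0.999, 0.048, -0.0], [0.048, -0.999, 0.001], [-0.0, -0.001, -1.0]]
wrist_force: [-0.2, 1.2, 0.9]
finger_gap: 0.0006
```

>>> {"method": "jog_arm", "body": {"deltas": [[[-0.15,-0.41,0,-0.6],[-0.12,-0.32,-0.01,-0.4],[0,0,0,0]]]}}

```text
clock: 10.45
position: [0.4534, 0.0937, 0.2025]
ee_rot: [[0.998, 0.066, 0.0], [0.066, -0.998, 0.0], [0.0, -0.0, -1.0]]
wrist_force: [-0.7, 0.2, -0.6]
finger_gap: 0.0006
```

>>> {"method": "jog_arm", "body": {"deltas": [[[0,0,0.45,0],[0,0,0.65,0],[0,0,0.77,0],[0,0,0.81,0],[0,0,0.77,0],[0,0,0.65,0],[0,0,0.45,0],[0.2,0,0,0]]]}}

```text
clock: 11.25
position: [0.4594, 0.092, 0.0173]
ee_rot: [[0.998, 0.063, -0.007], [0.063, -0.998, -0.001], [-0.007, 0.0, -1.0]]
wrist_force: [-0.5, 0.5, -0.0]
finger_gap: 0.0002
```

>>> {"method": "jog_arm", "body": {"deltas": [[[0.4,0,0,0],[0.5,0,0,0],[0.5,0,0,0],[0.3,0,0,0],[0.2,0,0,0],[0.1,0,0,0],[0.1,0,0,0],[0,0,0,0]]]}}

```text
clock: 12.05
position: [0.5467, 0.098, 0.0207]
ee_rot: [[0.998, 0.063, 0.0], [0.063, -0.998, -0.0], [0.0, 0.0, -1.0]]
wrist_force: [0.5, -0.7, -0.1]
finger_gap: 0.0005
```

>>> {"method": "jog_arm", "body": {"deltas": [[[0.1,0,0,0],[0.1,0,0,0],[0.1,0,0,0],[0.1,0,0,0],[0.1,0,0,0],[0,0,0,0]]]}}

```text
clock: 12.65
position: [0.5674, 0.0993, 0.0207]
ee_rot: [[0.998, 0.063, 0.001], [0.063, -0.998, 0.0], [0.001, -0.0, -1.0]]
wrist_force: [0.3, -0.2, 0.2]
finger_gap: 0.0002
```

>>> {"method": "jog_arm", "body": {"deltas": [[[-0.2,0,0,0],[-0.4,0,0,0],[-0.6,0,0,0],[-0.8,0,0,0],[-0.7,0,0,0],[-0.5,0,-0.4,0],[-0.2,0.3,-0.7,0],[0,0.5,-0.9,0]]]}}

```text
clock: 13.45
position: [0.4294, 0.059, 0.0992]
ee_rot: [[0.998, 0.065, -0.005], [0.065, -0.998, 0.0], [-0.005, -0.0, -1.0]]
wrist_force: [1.4, 0.4, -0.2]
finger_gap: 0.0003
```

>>> {"method": "jog_arm", "body": {"deltas": [[[0,0.7,-0.9,0],[0,0.8,-0.8,0],[0,0.8,-0.8,0],[0.1,0.8,-0.2,0],[0.2,0.8,0,0],[0.3,0.7,0,0],[0.3,0.6,0,0],[0.3,0.5,0,0]]], "jaw": 60}}

```text
clock: 14.25
position: [0.495, -0.167, 0.2084]
ee_rot: [[0.998, 0.062, 0.0], [0.062, -0.998, -0.0], [-0.0, 0.0, -1.0]]
wrist_force: [0.8, 0.0, 0.1]
finger_gap: 0.0576
```

```bash
python3 - <<'E'
from plan import *
s=status.sense(); print(s["position"],s["clock"])
plan([.627,-.305,.190],-11,10)
from h import *
a=optics.get_image("scene")[:,:,::-1];cv2.imwrite("pics/scene10.png",a)
im=a[140:240,170:290];cv2.imwrite("pics/s10.png",cv2.resize(im,None,fx=6,fy=6,interpolation=cv2.INTER_CUBIC))
a=optics.get_image("top")[:,:,::-1];cv2.imwrite("pics/top10.png",a);cv2.imwrite("pics/t10.png",cv2.resize(a[105:225,130:260],None,fx=5,fy=5,interpolation=cv2.INTER_CUBIC))
E
```

```text
[ 0.4950367  -0.16699783  0.20838125] 14.25
[[0.2, 0.23, 0.03, np.float64(0.9)], [0.27, 0.32, 0.04, np.float64(1.3)], [0.34, 0.37, 0.05, np.float64(1.6)], [0.39, 0.41, 0.05, np.float64(1.7)], [0.43, 0.41, 0.06, np.float64(1.8)], [0.43, 0.4, 0.06, np.float64(1.8)], [0.43, 0.37, 0.05, np.float64(1.7)], [0.39, 0.32, 0.05, np.float64(1.6)]]
[[0.34, 0.26, 0.04, np.float64(1.2)], [0.24, 0.18, 0.03, np.float64(1.0)]]
end [ 0.6268 -0.3051  0.19  ] -11.03 max step mm 23.9
```

View pics/s10.png

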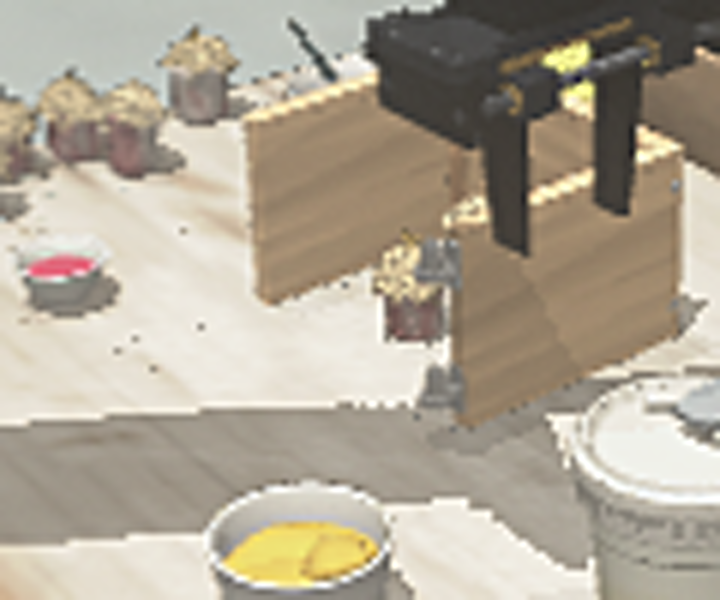

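View pics/t10.png

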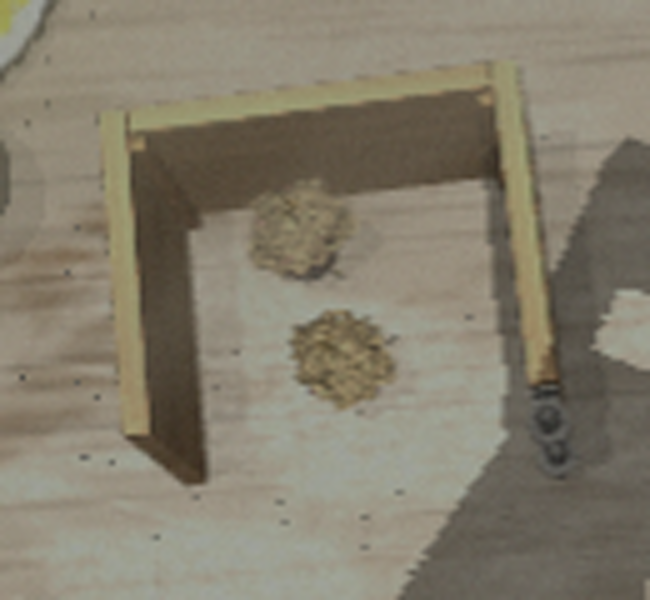

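>>> {"method": "jog_arm", "body": {"deltas": [[[0.2,0.23,0.03,0.9],[0.27,0.32,0.04,1.3],[0.34,0.37,0.05,1.6],[0.39,0.41,0.05,1.7],[0.43,0.41,0.06,1.8],[0.43,0.4,0.06,1.8],[0.43,0.37,0.05,1.7],[0.39,0.32,0.05,1.6]]]}}

```text
clock: 15.15
position: [0.6077, -0.2825, 0.1927]
ee_rot: [[0.988, -0.153, -0.0], [-0.153, -0.988, 0.0], [-0.0, -0.0, -1.0]]
wrist_force: [-0.6, -0.4, 0.1]
finger_gap: 0.0601
```

>>> {"method": "jog_arm", "body": {"deltas": [[[0.34,0.26,0.04,1.2],[0.24,0.18,0.03,1.0],[0,0,0,0],[0,0,0,0]]], "jaw": 50}}

```text
clock: 15.55
position: [0.6269, -0.3032, 0.19]
ee_rot: [[0.982, -0.19, -0.001], [-0.19, -0.982, 0.001], [-0.001, -0.0, -1.0]]
wrist_force: [0.5, -0.2, -0.2]
finger_gap: 0.0504
```

```bash
python3 - <<'E'
from plan import *
s=status.sense(); print(s["position"],s["clock"],az(s["ee_rot"]))
plan([.627,-.305,.110],-11,8)
E
```

```text
[ 0.62690208 -0.30317046  0.19004918] 15.55 -10.944549635206599
[[0.0, 0.0, 0.17, np.float64(0.0)], [0.0, 0.01, 0.24, np.float64(0.0)], [0.0, 0.01, 0.28, np.float64(0.0)], [0.01, 0.0, 0.31, np.float64(0.0)], [-0.0, 0.01, 0.31, np.float64(0.0)], [-0.0, 0.01, 0.28, np.float64(0.0)], [0.0, 0.0, 0.24, np.float64(0.1)], [0.0, 0.0, 0.17, np.float64(-0.0)]]
end [ 0.627  -0.3048  0.11  ] -11.04 max step mm 12.4
```

>>> {"method": "jog_arm", "body": {"deltas": [[[0,0.01,0.17,0],[0,0.01,0.24,0],[0,0.01,0.28,0],[0,0,0.31,0],[0,0.01,0.31,0],[0,0.01,0.28,0],[0,0,0.24,0],[0,0,0.17,0]]]}}

```text
clock: 16.35
position: [0.6264, -0.3056, 0.1088]
ee_rot: [[0.982, -0.19, -0.001], [-0.19, -0.982, 0.001], [-0.001, -0.0, -1.0]]
wrist_force: [0.1, -0.6, 0.9]
finger_gap: 0.0501
```

>>> {"method": "jog_arm", "body": {"deltas": [[[0,0,0,0],[0,0,0,0],[0,0,0,0]]], "jaw": 22}}

```text
clock: 16.65
position: [0.6273, -0.3061, 0.1112]
ee_rot: [[0.982, -0.19, 0.001], [-0.19, -0.982, -0.001], [0.001, 0.0, -1.0]]
wrist_force: [-0.3, -0.1, 1.0]
finger_gap: 0.0314
```

```bash
python3 - <<'E'
from h import *
s=status.sense(); print(s["position"],s["wrist_force"],s["moment"],s["finger_gap"])
a=optics.get_image("scene")[:,:,::-1];cv2.imwrite("pics/s11.png",cv2.resize(a[130:280,260:400],None,fx=4,fy=4,interpolation=cv2.INTER_CUBIC))
E
```

```text
[ 0.6272757  -0.30608622  0.11120169] [-0.3049914  -0.12988424  1.04480268] [-0.08573782 -0.07010347  0.00313157] 0.03139729223783742
```

View pics/s11.png

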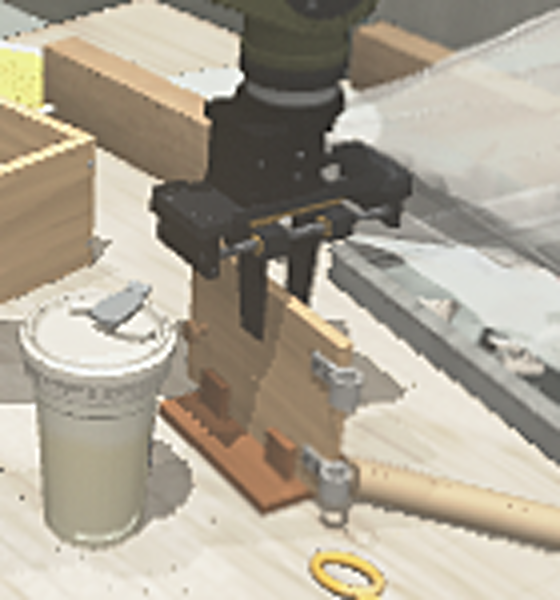

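>>> {"method": "jog_arm", "body": {"deltas": [[[0,0,0,0],[0,0,0,0],[0,0,0,0],[0,0,0,0],[0,0,0,0]]], "jaw": 0}}

```text
clock: 17.2
position: [0.6268, -0.3059, 0.1107]
ee_rot: [[0.982, -0.19, 0.0], [-0.19, -0.982, -0.0], [0.0, 0.0, -1.0]]
wrist_force: [-2.1, -0.2, 2.7]
finger_gap: 0.0118
```

>>> {"method": "jog_arm", "body": {"deltas": [[[0,0,-0.1,0],[0,0,-0.2,0],[0,0,-0.2,0],[0,0,-0.3,0],[0,0,-0.3,0],[0,0,-0.3,0],[0,0,-0.2,0],[0,0,-0.1,0]]]}}

```text
clock: 18.0
position: [0.6274, -0.3061, 0.1802]
ee_rot: [[0.982, -0.19, 0.002], [-0.19, -0.982, -0.001], [0.002, 0.001, -1.0]]
wrist_force: [-0.0, 0.2, -3.2]
finger_gap: 0.0118
```

```bash
python3 - <<'E'
from h import *
s=status.sense(); print(s["position"],s["wrist_force"],s["moment"],s["finger_gap"])
a=optics.get_image("scene")[:,:,::-1];cv2.imwrite("pics/scene12.png",a);cv2.imwrite("pics/s12.png",cv2.resize(a[110:260,260:400],None,fx=4,fy=4,interpolation=cv2.INTER_CUBIC))
a=optics.get_image("top")[:,:,::-1];cv2.imwrite("pics/top12.png",a);cv2.imwrite("pics/t12.png",cv2.resize(a[90:230,300:440],None,fx=4,fy=4,interpolation=cv2.INTER_CUBIC))
E
```

```text
[ 0.6273535  -0.30611744  0.18018456] [-0.04612669  0.20801923 -3.15190679] [-0.00919313 -0.07777308  0.07578167] 0.011785375652788732
```

View pics/s12.png

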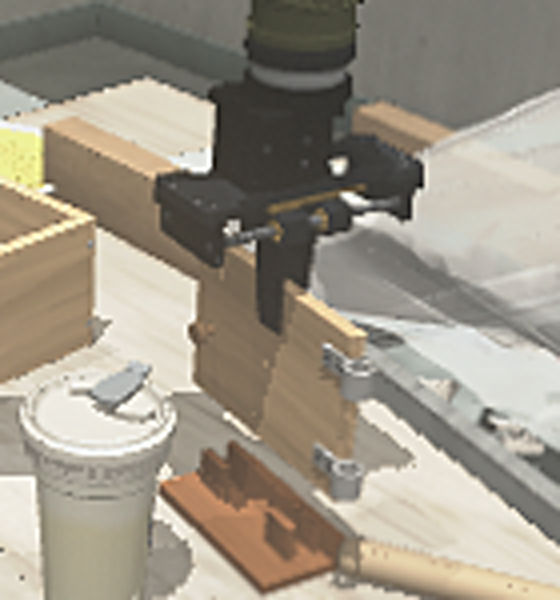

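View pics/t12.png

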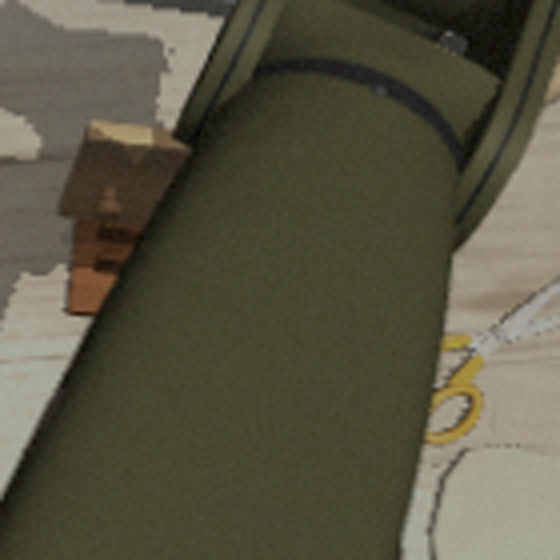

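```bash
python3 - <<'E'
from plan import *
s=status.sense()
e=plan([.627,-.306,.30],-10.95,7)
e=plan([.393,.045,.30],63.65,24,start=e)
plan([.393,.045,.155],63.65,10,start=e)
E
```

```text
[[-0.0, 0.0, -0.3, np.float64(-0.0)], [-0.0, 0.0, -0.43, np.float64(-0.0)], [-0.0, 0.0, -0.51, np.float64(-0.0)], [-0.0, 0.0, -0.54, np.float64(-0.0)], [-0.0, 0.0, -0.51, np.float64(-0.0)], [-0.0, 0.0, -0.43, np.float64(-0.0)], [-0.0, 0.0, -0.3, np.float64(-0.0)]]
end [ 0.6271 -0.306   0.3002] -10.97 max step mm 21.6
[[-0.17, -0.18, 0.0, np.float64(-1.7)], [-0.21, -0.21, 0.0, np.float64(-2.1)], [-0.22, -0.26, 0.0, np.float64(-2.5)], [-0.24, -0.3, 0.0, np.float64(-2.7)], [-0.24, -0.34, 0.0, np.float64(-3.0)], [-0.25, -0.38, 0.0, np.float64(-3.2)], [-0.23, -0.42, 0.0, np.float64(-3.4)], [-0.22, -0.45, 0.0, np.float64(-3.5)]]
[[-0.2, -0.49, 0.0, np.float64(-3.7)], [-0.18, -0.5, 0.0, np.float64(-3.8)], [-0.14, -0.53, 0.0, np.float64(-3.8)], [-0.11, -0.53, 0.0, np.float64(-3.9)], [-0.07, -0.55, 0.0, np.float64(-3.9)], [-0.03, -0.54, 0.0, np.float64(-3.8)], [0.0, -0.54, 0.0, np.float64(-3.8)], [0.04, -0.52, 0.0, np.float64(-3.7)]]
[[0.07, -0.49, 0.0, np.float64(-3.6)], [0.09, -0.47, 0.0, np.float64(-3.4)], [0.12, -0.44, 0.0, np.float64(-3.2)], [0.13, -0.4, 0.0, np.float64(-2.9)], [0.14, -0.36, 0.0, np.float64(-2.8)], [0.14, -0.31, 0.0, np.float64(-2.4)], [0.13, -0.27, 0.0, np.float64(-2.1)], [0.11, -0.22, 0.0, np.float64(-1.7)]]
end [0.3929 0.0449 0.3002] 63.63 max step mm 22.2
[[0.0, 0.0, 0.23, np.float64(-0.0)], [0.0, 0.0, 0.32, np.float64(-0.0)], [0.0, 0.0, 0.39, np.float64(-0.0)], [0.0, 0.0, 0.42, np.float64(-0.0)], [0.0, 0.0, 0.45, np.float64(-0.0)], [0.0, 0.0, 0.45, np.float64(-0.0)], [0.0, 0.0, 0.43, np.float64(-0.0)], [0.0, 0.0, 0.39, np.float64(-0.0)]]
[[0.0, 0.0, 0.32, np.float64(-0.0)], [0.0, 0.0, 0.23, np.float64(-0.0)]]
end [0.3929 0.0449 0.155 ] 63.63 max step mm 18.0
```

>>> {"method": "jog_arm", "body": {"deltas": [[[0,0,-0.3,0],[0,0,-0.43,0],[0,0,-0.51,0],[0,0,-0.54,0],[0,0,-0.51,0],[0,0,-0.43,0],[0,0,-0.3,0]]]}}

```text
clock: 18.8
position: [0.6272, -0.3061, 0.302]
ee_rot: [[0.982, -0.19, 0.003], [-0.19, -0.982, -0.001], [0.003, 0.001, -1.0]]
wrist_force: [0.7, -0.4, -3.1]
finger_gap: 0.0117
```

>>> {"method": "jog_arm", "body": {"deltas": [[[-0.17,-0.18,0,-1.7],[-0.21,-0.21,0,-2.1],[-0.22,-0.26,0,-2.5],[-0.24,-0.3,0,-2.7],[-0.24,-0.34,0,-3.0],[-0.25,-0.38,0,-3.2],[-0.23,-0.42,0,-3.4],[-0.22,-0.45,0,-3.5]]]}}

```text
clock: 19.6
position: [0.5558, -0.2002, 0.2969]
ee_rot: [[0.98, 0.197, -0.003], [0.197, -0.98, 0.002], [-0.003, -0.002, -1.0]]
wrist_force: [-0.4, 0.2, -2.2]
finger_gap: 0.0119
```

>>> {"method": "jog_arm", "body": {"deltas": [[[-0.2,-0.49,0,-3.7],[-0.18,-0.5,0,-3.8],[-0.14,-0.53,0,-3.8],[-0.11,-0.53,0,-3.9],[-0.07,-0.55,0,-3.9],[-0.03,-0.54,0,-3.8],[0,-0.54,0,-3.8],[0.04,-0.52,0,-3.7]]]}}

```text
clock: 20.4
position: [0.4599, -0.0572, 0.2971]
ee_rot: [[0.746, 0.666, -0.003], [0.666, -0.746, 0.001], [-0.001, -0.003, -1.0]]
wrist_force: [0.7, 0.6, -3.2]
finger_gap: 0.0118
```

>>> {"method": "jog_arm", "body": {"deltas": [[[0.07,-0.49,0,-3.6],[0.09,-0.47,0,-3.4],[0.12,-0.44,0,-3.2],[0.13,-0.4,0,-2.9],[0.14,-0.36,0,-2.8],[0.14,-0.31,0,-2.4],[0.13,-0.27,0,-2.1],[0.11,-0.22,0,-1.7]]]}}

```text
clock: 21.2
position: [0.392, 0.0459, 0.299]
ee_rot: [[0.442, 0.897, 0.0], [0.897, -0.442, -0.0], [-0.0, 0.0, -1.0]]
wrist_force: [-0.2, 0.0, -3.6]
finger_gap: 0.0122
```

>>> {"method": "jog_arm", "body": {"deltas": [[[0,0,0.23,0],[0,0,0.32,0],[0,0,0.39,0],[0,0,0.42,0],[0,0,0.45,0],[0,0,0.45,0],[0,0,0.43,0],[0,0,0.39,0]]]}}

```text
clock: 22.0
position: [0.3916, 0.0448, 0.1731]
ee_rot: [[0.445, 0.896, -0.003], [0.896, -0.445, 0.0], [-0.001, -0.002, -1.0]]
wrist_force: [0.2, 0.4, -2.5]
finger_gap: 0.0123
```

>>> {"method": "jog_arm", "body": {"deltas": [[[0,0,0.32,0],[0,0,0.23,0],[0,0,0,0],[0,0,0,0]]]}}

```text
clock: 22.4
position: [0.3927, 0.0451, 0.154]
ee_rot: [[0.444, 0.896, 0.0], [0.896, -0.444, -0.0], [0.0, 0.0, -1.0]]
wrist_force: [-0.1, -0.1, -3.7]
finger_gap: 0.012
```

```bash
python3 - <<'E'
from h import *
from plan import az
s=status.sense(); print(s["position"],az(s["ee_rot"]),s["wrist_force"],s["moment"],s["finger_gap"])
a=optics.get_image("scene")[:,:,::-1];cv2.imwrite("pics/scene13.png",a);cv2.imwrite("pics/s13.png",cv2.resize(a[130:240,180:290],None,fx=5.4,fy=5.4,interpolation=cv2.INTER_CUBIC))
a=optics.get_image("top")[:,:,::-1];cv2.imwrite("pics/top13.png",a);cv2.imwrite("pics/t13.png",cv2.resize(a[130:250,150:290],None,fx=5,fy=5,interpolation=cv2.INTER_CUBIC))
E
```

```text
[0.39269649 0.04509077 0.15399153] 63.61676154270459 [-0.0924017  -0.07830563 -3.69689868] [ 0.01748002 -0.1784476  -0.05259584] 0.011976691064661014
```

View pics/s13.png

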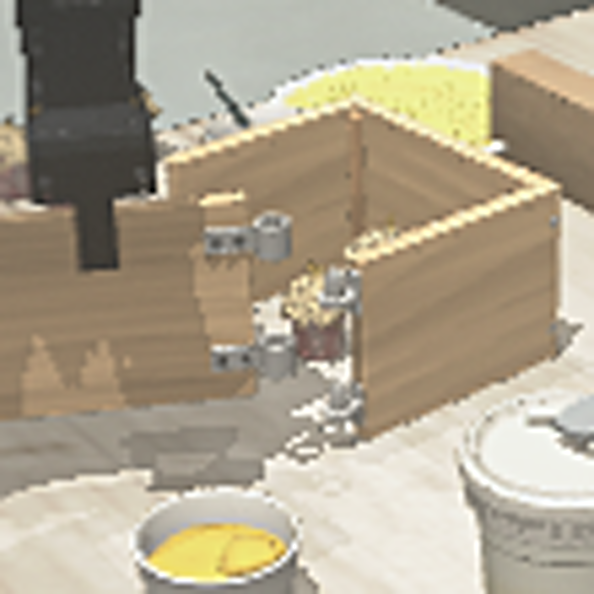

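View pics/t13.png

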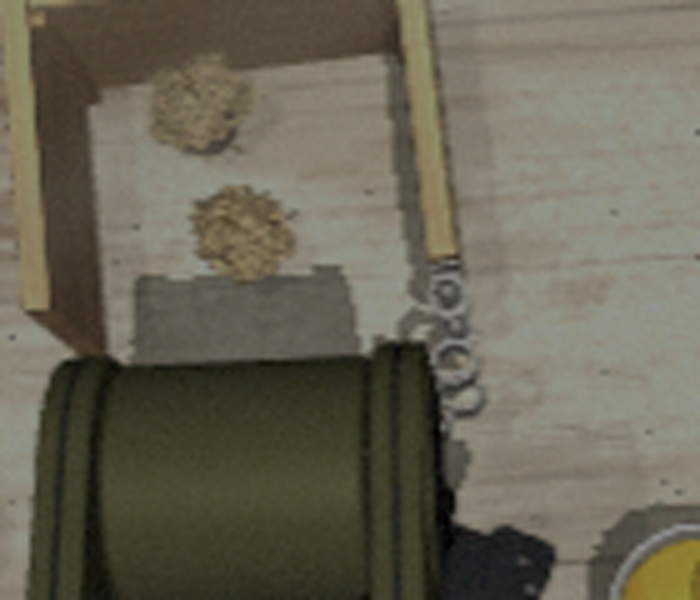

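```bash
python3 - <<'E'
from h import *
from plan import az
s=status.sense(); t=np.radians(az(s["ee_rot"]));R=np.array([[np.cos(t),-np.sin(t)],[np.sin(t),np.cos(t)]])
k=s["position"][:2]+R@[-.009,-.1042]; b=s["position"][2]-.1108+.012
pin=np.array([.5273,-.0064]); print("knuckle",k,"rel pin",k-pin)
c=lambda P,ox,oy,kk:((np.array(P)-[ox,oy]+.5)*kk-.5).round(0).tolist()
P=[[*k,b+.12],[*k,b+.098],[*k,b+.04],[*k,b+.018],[*pin,.128],[*pin,.11],[*pin,.048],[*pin,.03]]
print(c(proj("top",P),225,175,12)); print(c(proj("scene",P),220,165,12))
a=cv2.imread("pics/top13.png");cv2.imwrite("pics/t14.png",cv2.resize(a[175:220,225:265],None,fx=12,fy=12,interpolation=cv2.INTER_CUBIC))
a=cv2.imread("pics/scene13.png");cv2.imwrite("pics/s14.png",cv2.resize(a[165:215,215:255],None,fx=12,fy=12,interpolation=cv2.INTER_CUBIC))
E
```

```text
knuckle [ 0.48253915 -0.00923343] rel pin [-0.04476085 -0.00283343]
[[187.0, 323.0], [193.0, 345.0], [207.0, 397.0], [212.0, 415.0], [173.0, 153.0], [178.0, 173.0], [193.0, 236.0], [197.0, 253.0]]
[[134.0, 61.0], [137.0, 134.0], [147.0, 324.0], [150.0, 394.0], [271.0, 171.0], [273.0, 228.0], [280.0, 422.0], [282.0, 477.0]]
```

View pics/t14.png

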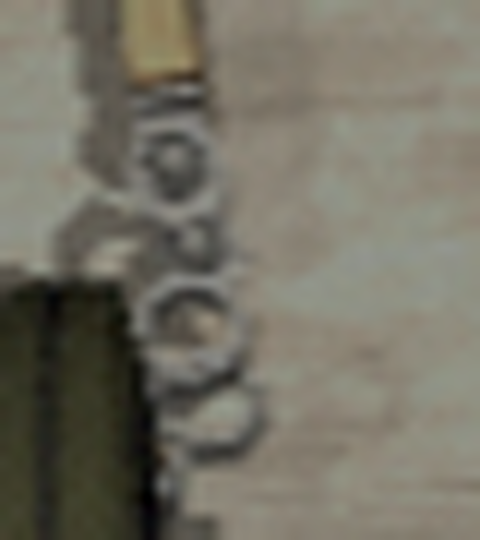

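View pics/s14.png

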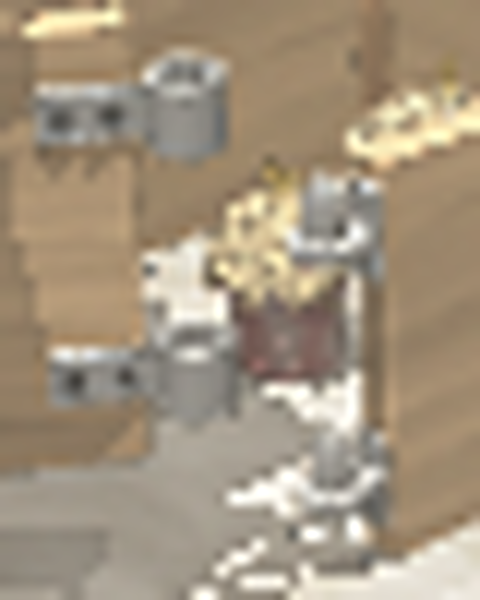

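>>> {"method": "jog_arm", "body": {"deltas": [[[0.07,0.12,0.02,0],[0.07,0.12,0.03,0],[0.07,0.12,0.03,0],[0.07,0.12,0.03,0],[0.07,0.12,0.03,0],[0.07,0.12,0.03,0],[0.07,0.12,0.03,0],[0.07,0.12,0,0]]]}}

```text
clock: 23.3
position: [0.4372, 0.0482, 0.1455]
ee_rot: [[0.444, 0.896, -0.001], [0.896, -0.444, 0.0], [-0.0, -0.001, -1.0]]
wrist_force: [0.1, 0.1, -3.0]
finger_gap: 0.0118
```

>>> {"method": "jog_arm", "body": {"deltas": [[[0,0.01,0,0],[0,0,0,0],[0,0,0,0]]]}}

```text
clock: 23.6
position: [0.4371, 0.048, 0.1458]
ee_rot: [[0.444, 0.896, -0.0], [0.896, -0.444, 0.0], [-0.0, -0.0, -1.0]]
wrist_force: [0.2, 0.6, -3.5]
finger_gap: 0.0118
```

```bash
python3 - <<'E'
from h import *
from plan import az
s=status.sense(); t=np.radians(az(s["ee_rot"]));R=np.array([[np.cos(t),-np.sin(t)],[np.sin(t),np.cos(t)]])
k=s["position"][:2]+R@[-.009,-.1042]; b=s["position"][2]-.1108+.012
pin=np.array([.5273,-.0064]); print("z",s["position"][2],"rel pin",k-pin,s["wrist_force"])
c=lambda P,ox,oy,kk:((np.array(P)-[ox,oy]+.5)*kk-.5).round(0).tolist()
P=[[*k,b+.12],[*k,b+.098],[*k,b+.04],[*k,b+.018],[*pin,.128],[*pin,.11],[*pin,.048],[*pin,.03]]
print(c(proj("top",P),225,175,12)); print(c(proj("scene",P),215,165,12))
a=optics.get_image("top")[:,:,::-1];cv2.imwrite("pics/top15.png",a);cv2.imwrite("pics/t15.png",cv2.resize(a[175:220,225:265],None,fx=12,fy=12,interpolation=cv2.INTER_CUBIC))
a=optics.get_image("scene")[:,:,::-1];cv2.imwrite("pics/scene15.png",a);cv2.imwrite("pics/s15.png",cv2.resize(a[165:215,215:265],None,fx=12,fy=12,interpolation=cv2.INTER_CUBIC))
E
```

```text
z 0.1458442139377137 rel pin [-8.49883655e-04  3.22631815e-05] [ 0.18815017  0.55998513 -3.50949707]
[[162.0, 112.0], [168.0, 138.0], [184.0, 201.0], [189.0, 223.0], [173.0, 153.0], [178.0, 173.0], [193.0, 236.0], [197.0, 253.0]]
[[324.0, 44.0], [327.0, 116.0], [333.0, 302.0], [336.0, 370.0], [331.0, 171.0], [333.0, 228.0], [340.0, 422.0], [342.0, 477.0]]
```

View pics/t15.png

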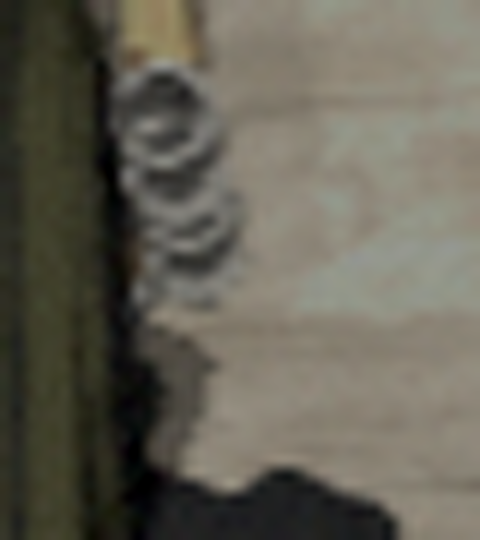

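View pics/s15.png

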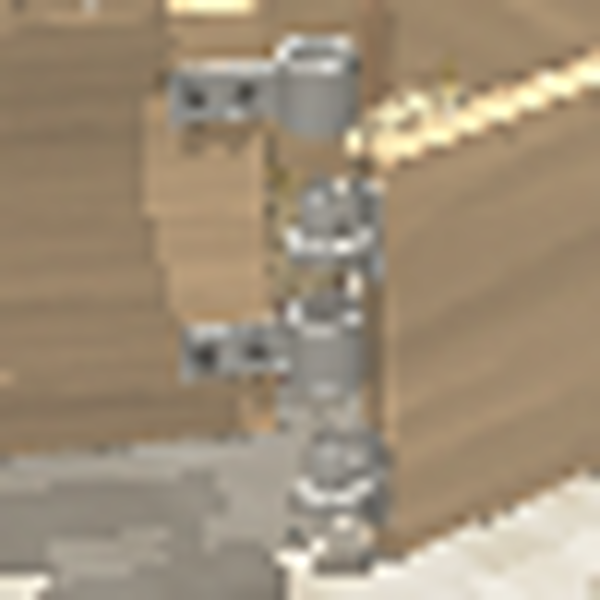

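>>> {"method": "jog_arm", "body": {"deltas": [[[0,0.03,0.05,0],[0,0,0.1,0],[0,0,0.1,0],[0,0,0.1,0],[0,0,0.05,0],[0,0,0.05,0],[0,0,0.05,0],[0,0,0.05,0]]]}}

```text
clock: 24.5
position: [0.4384, 0.0475, 0.1238]
ee_rot: [[0.444, 0.896, 0.0], [0.896, -0.444, -0.0], [0.0, 0.0, -1.0]]
wrist_force: [0.0, 1.0, -3.7]
finger_gap: 0.0116
```

>>> {"method": "jog_arm", "body": {"deltas": [[[0,0,0.05,0],[0,0,0.05,0],[0,0,0.05,0],[0,0,0,0]]]}}

```text
clock: 24.9
position: [0.4381, 0.0475, 0.1175]
ee_rot: [[0.444, 0.896, -0.001], [0.896, -0.444, 0.0], [-0.0, -0.001, -1.0]]
wrist_force: [-1.1, -0.5, -3.2]
finger_gap: 0.0115
```

```bash
python3 - <<'E'
from h import *
a=optics.get_image("scene")[:,:,::-1];cv2.imwrite("pics/s16.png",cv2.resize(a[165:215,215:265],None,fx=12,fy=12,interpolation=cv2.INTER_CUBIC))
E
```

```text
(no output)
```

View pics/s16.png

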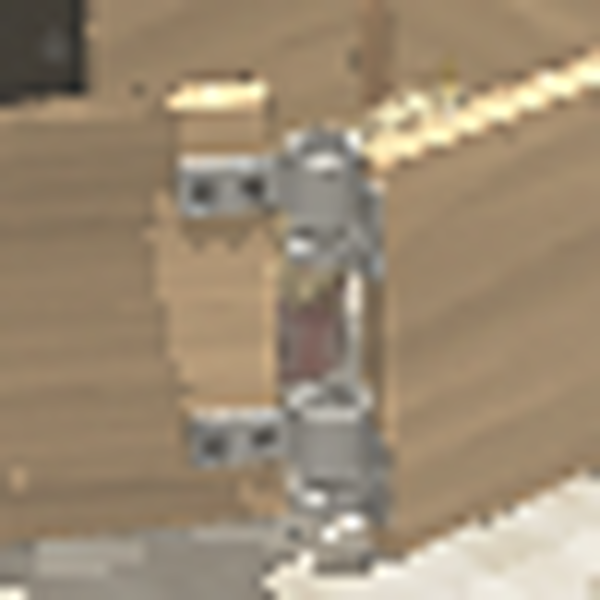

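>>> {"method": "jog_arm", "body": {"deltas": [[[0,0,0.05,0],[0,0,0.05,0],[0,0,0.03,0],[0,0,0,0]]]}}

```text
clock: 25.35
position: [0.4382, 0.0474, 0.1124]
ee_rot: [[0.444, 0.896, -0.0], [0.896, -0.444, -0.0], [-0.0, -0.0, -1.0]]
wrist_force: [0.7, -1.0, -2.4]
finger_gap: 0.0115
```

>>> {"method": "jog_arm", "body": {"deltas": [[[0,0,0.02,0],[0,0,0.02,0],[0,0,0,0]]]}}

```text
clock: 25.65
position: [0.4383, 0.0474, 0.111]
ee_rot: [[0.444, 0.896, 0.0], [0.896, -0.444, -0.0], [-0.0, 0.0, -1.0]]
wrist_force: [0.7, -0.0, -3.2]
finger_gap: 0.012
```

>>> {"method": "jog_arm", "body": {"deltas": [[[0,0,0.02,0],[0,0,0.02,0],[0,0,0,0]]]}}

```text
clock: 25.95
position: [0.4384, 0.0476, 0.1105]
ee_rot: [[0.444, 0.896, -0.0], [0.896, -0.444, 0.0], [0.0, -0.0, -1.0]]
wrist_force: [-5.2, 0.5, 3.6]
finger_gap: 0.0122
```

```bash
python3 - <<'E'
from h import *
s=status.sense();print(s["position"],s["wrist_force"],s["moment"])
a=optics.get_image("scene")[:,:,::-1];cv2.imwrite("pics/s17.png",cv2.resize(a[150:215,190:265],None,fx=9,fy=9,interpolation=cv2.INTER_CUBIC))
E
```

```text
[0.438406   0.04763071 0.11051149] [-5.1718446   0.46216161  3.59872552] [ 0.0492124   0.36204553 -0.11299116]
```

View pics/s17.png

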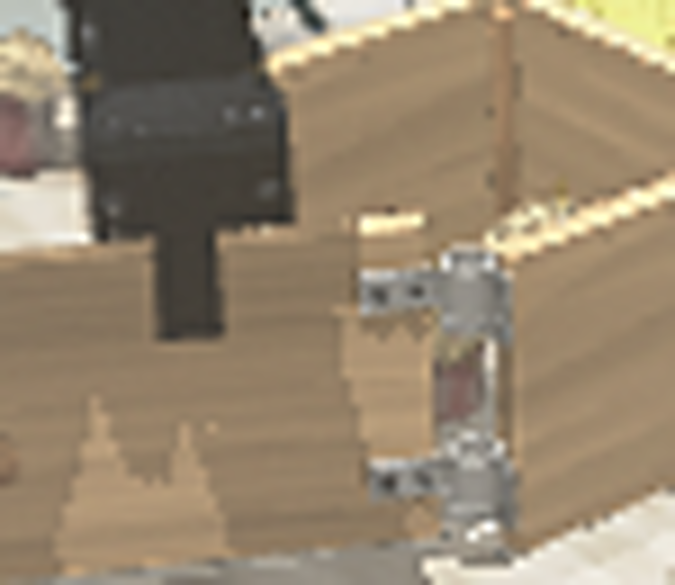

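>>> {"method": "jog_arm", "body": {"deltas": [[[0,0,0,0],[0,0,0,0],[0,0,0,0],[0,0,0,0],[0,0,0,0]]], "jaw": 50}}

```text
clock: 26.5
position: [0.4384, 0.0474, 0.1094]
ee_rot: [[0.444, 0.896, 0.0], [0.896, -0.444, -0.0], [0.0, 0.0, -1.0]]
wrist_force: [0.0, -0.8, -0.2]
finger_gap: 0.0458
```

>>> {"method": "jog_arm", "body": {"deltas": [[[0,0,-0.2,0],[0,0,-0.3,0],[0,0,-0.4,0],[0,0,-0.4,0],[0,0,-0.4,0],[0,0,-0.3,0],[0,0,-0.2,0],[0,0,0,0]]]}}

```text
clock: 27.3
position: [0.4391, 0.0475, 0.1992]
ee_rot: [[0.444, 0.896, 0.003], [0.896, -0.444, -0.0], [0.001, 0.003, -1.0]]
wrist_force: [-0.7, -0.4, -0.1]
finger_gap: 0.0503
```

```bash
python3 - <<'E'
from h import *
s=status.sense();print(s["clock"],s["position"],s["wrist_force"])
a=optics.get_image("scene")[:,:,::-1];cv2.imwrite("pics/scene18.png",a);cv2.imwrite("pics/s18.png",cv2.resize(a[130:230,170:270],None,fx=6,fy=6,interpolation=cv2.INTER_CUBIC))
E
```

```text
27.3 [0.43911301 0.04745347 0.19918583] [-0.71157784 -0.36490957 -0.09966383]
```

View pics/s18.png

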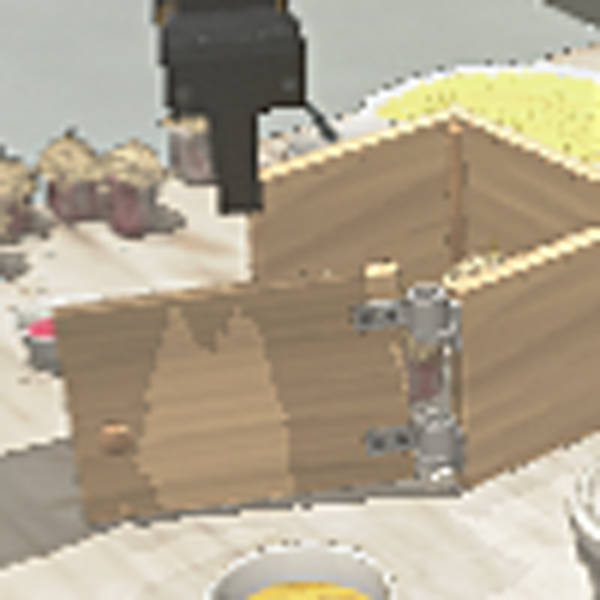

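```bash
cat > arc.py <<'E'
from plan import *
pin=np.array([.5273,-.0068])
def tcp(phi,dx,y=.139):
    t=np.radians(phi+3.65); return pin+np.array([[np.cos(t),-np.sin(t)],[np.sin(t),np.cos(t)]])@[dx,y]
def arc(phis,dxs,z,start=None):
    s=status.sense(); p=np.array(s["position"]) if start is None else start[0]; a=az(s["ee_rot"]) if start is None else start[1]; rows=[]
    for f,dx in zip(phis,dxs):
        g=np.array([*tcp(f,dx),z]); d=g-p; t=np.radians(a); c,sn=np.cos(t),np.sin(t)
        r=np.round(np.array([d[0]*c+d[1]*sn,d[0]*sn-d[1]*c,-d[2]])/.04,2); dt=round(float(a-(f+3.65)),1)
        rows.append([*r.tolist(),dt]); dd=r*.04; p=p+np.array([dd[0]*c+dd[1]*sn,dd[0]*sn-dd[1]*c,-dd[2]]); a-=dt
    for i in range(0,len(rows),8): print(rows[i:i+8])
    print("end",p.round(4),round(a,2)); return p,a
E
python3 - <<'E'
from arc import *
s=status.sense(); g=tcp(60,-.042); print(g)
e=plan([*g,.199],63.65,5); e=plan([*g,.09],63.65,6,start=e)
e=arc(np.r_[60,60,np.linspace(57,12,16)],[-.03,-.018]+[-.009]*16,.09,start=e)
E
```

```text
[0.38410034 0.01725944]
[[-0.19, -0.13, -0.0, np.float64(-0.0)], [-0.29, -0.2, -0.01, np.float64(-0.0)], [-0.32, -0.22, -0.01, np.float64(-0.0)], [-0.29, -0.2, -0.0, np.float64(-0.0)], [-0.19, -0.13, -0.01, np.float64(-0.0)]]
end [0.3842 0.0172 0.1992] 63.63 max step mm 15.5
[[-0.0, -0.0, 0.33, np.float64(-0.0)], [-0.0, -0.0, 0.48, np.float64(-0.0)], [-0.0, -0.0, 0.55, np.float64(-0.0)], [-0.0, -0.0, 0.56, np.float64(-0.0)], [-0.0, -0.0, 0.48, np.float64(-0.0)], [-0.0, -0.0, 0.33, np.float64(-0.0)]]
end [0.3842 0.0172 0.09  ] 63.63 max step mm 22.4
[[0.3, -0.0, -0.0, -0.0], [0.3, -0.0, -0.0, -0.0], [0.41, -0.01, -0.0, 3.0], [0.18, -0.01, -0.0, 3.0], [0.18, -0.01, -0.0, 3.0], [0.18, -0.0, -0.0, 3.0], [0.19, -0.01, -0.0, 3.0], [0.18, -0.01, -0.0, 3.0]]
[[0.18, -0.0, -0.0, 3.0], [0.18, -0.01, -0.0, 3.0], [0.18, -0.01, -0.0, 3.0], [0.19, -0.0, -0.0, 3.0], [0.18, -0.01, -0.0, 3.0], [0.18, -0.01, -0.0, 3.0], [0.18, -0.01, -0.0, 3.0], [0.19, -0.0, -0.0, 3.0]]
[[0.18, -0.01, -0.0, 3.0], [0.18, -0.01, -0.0, 3.0]]
end [0.4811 0.1247 0.09  ] 15.63
```

>>> {"method": "jog_arm", "body": {"deltas": [[[-0.19,-0.13,0,0],[-0.29,-0.2,-0.01,0],[-0.32,-0.22,-0.01,0],[-0.29,-0.2,0,0],[-0.19,-0.13,-0.01,0],[0,0,0.2,0],[0,0,0.33,0]]], "jaw": 0}}

```text
clock: 28.05
position: [0.3845, 0.0171, 0.1773]
ee_rot: [[0.445, 0.896, 0.002], [0.896, -0.445, -0.0], [0.001, 0.002, -1.0]]
wrist_force: [0.4, -0.3, -0.2]
finger_gap: 0.0022
```

>>> {"method": "jog_arm", "body": {"deltas": [[[0,0,0.5,0],[0,0,0.56,0],[0,0,0.5,0],[0,0,0.4,0],[0,0,0.24,0],[0,0,0,0]]]}}

```text
clock: 28.65
position: [0.3825, 0.0175, 0.0871]
ee_rot: [[0.444, 0.896, -0.005], [0.896, -0.444, 0.001], [-0.002, -0.004, -1.0]]
wrist_force: [0.0, 0.1, -0.9]
finger_gap: 0.0007
```

>>> {"method": "jog_arm", "body": {"deltas": [[[0.2,0,0,0],[0.3,0,0,0],[0.1,0,0,0],[0.1,0,0,0],[0.1,0,0,0]]]}}

```text
clock: 29.15
position: [0.3987, 0.0464, 0.0899]
ee_rot: [[0.444, 0.896, 0.001], [0.896, -0.444, -0.0], [0.0, 0.001, -1.0]]
wrist_force: [-0.5, -0.5, -0.1]
finger_gap: 0.0008
```

```bash
python3 - <<'E'
from arc import *
s=status.sense();print(s["position"],az(s["ee_rot"]),s["wrist_force"])
t=np.radians(az(s["ee_rot"])); R=np.array([[np.cos(t),-np.sin(t)],[np.sin(t),np.cos(t)]]); print("rel pin in door axes",(s["position"][:2]-pin)@R)
from h import *
a=optics.get_image("scene")[:,:,::-1];cv2.imwrite("pics/s19.png",cv2.resize(a[130:230,170:270],None,fx=6,fy=6,interpolation=cv2.INTER_CUBIC))
E
```

```text
[0.39866626 0.04638885 0.08985983] 63.65990878165423 [-0.54999478 -0.4710254  -0.11725166]
rel pin in door axes [-0.009408   0.1388783]
```

View pics/s19.png

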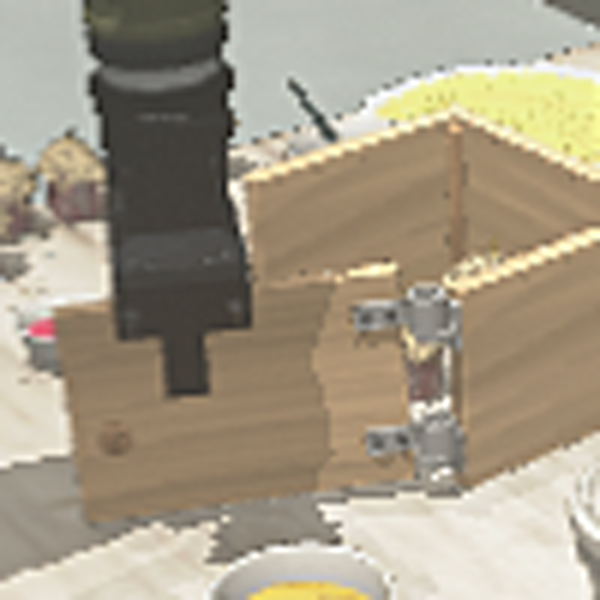

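```bash
python3 - <<'E'
from arc import *
e=arc(np.r_[58.5,56.5,54.5,np.arange(52,6,-2.5)],[-.009]*40,.09)
E
```

```text
[[0.1, -0.01, -0.01, 1.5], [0.12, -0.0, 0.0, 2.0], [0.12, -0.01, 0.0, 2.0], [0.15, -0.0, 0.0, 2.5], [0.15, -0.01, 0.0, 2.5], [0.15, -0.01, 0.0, 2.5], [0.16, -0.0, 0.0, 2.5], [0.15, -0.01, 0.0, 2.5]]
[[0.15, -0.01, 0.0, 2.5], [0.15, -0.0, 0.0, 2.5], [0.15, -0.01, 0.0, 2.5], [0.15, -0.01, 0.0, 2.5], [0.16, -0.0, 0.0, 2.5], [0.15, -0.01, 0.0, 2.5], [0.15, -0.01, 0.0, 2.5], [0.15, -0.0, 0.0, 2.5]]
[[0.15, -0.01, 0.0, 2.5], [0.16, -0.01, 0.0, 2.5], [0.15, -0.0, 0.0, 2.5], [0.15, -0.01, 0.0, 2.5], [0.15, -0.01, 0.0, 2.5], [0.15, -0.0, 0.0, 2.5]]
end [0.4927 0.1281 0.0902] 10.66
```

>>> {"method": "jog_arm", "body": {"deltas": [[[0.1,-0.01,0,1.5],[0.12,0,0,2.0],[0.12,-0.01,0,2.0],[0.15,0,0,2.5],[0.15,-0.01,0,2.5],[0.15,-0.01,0,2.5],[0.16,0,0,2.5],[0.15,-0.01,0,2.5]]]}}

```text
clock: 30.0
position: [0.4214, 0.0834, 0.0895]
ee_rot: [[0.701, 0.713, 0.0], [0.713, -0.701, -0.0], [-0.0, 0.0, -1.0]]
wrist_force: [0.7, -0.7, 0.6]
finger_gap: 0.0007
```

>>> {"method": "jog_arm", "body": {"deltas": [[[0.15,-0.01,0,2.5],[0.15,0,0,2.5],[0.15,-0.01,0,2.5],[0.15,-0.01,0,2.5],[0.16,0,0,2.5],[0.15,-0.01,0,2.5],[0.12,-0.01,0,2.0],[0.1,0,0,1.5]]]}}

```text
clock: 30.8
position: [0.4558, 0.1123, 0.0895]
ee_rot: [[0.891, 0.455, -0.0], [0.455, -0.891, -0.0], [-0.0, -0.0, -1.0]]
wrist_force: [-0.9, -0.1, 0.0]
finger_gap: 0.0001
```

```bash
python3 - <<'E'
from arc import *
s=status.sense();print(s["clock"],s["position"],az(s["ee_rot"]),s["wrist_force"])
a=az(s["ee_rot"])-3.65
from h import *
im=optics.get_image("scene")[:,:,::-1];cv2.imwrite("pics/s20.png",cv2.resize(im[130:230,170:270],None,fx=6,fy=6,interpolation=cv2.INTER_CUBIC))
im=optics.get_image("top")[:,:,::-1];cv2.imwrite("pics/t20.png",cv2.resize(im[105:225,130:260],None,fx=5,fy=5,interpolation=cv2.INTER_CUBIC))
E
```

```text
30.8 [0.45584216 0.11234794 0.08945157] 27.053563336895923 [-0.85294048 -0.05259515  0.03522391]
```

View pics/s20.png

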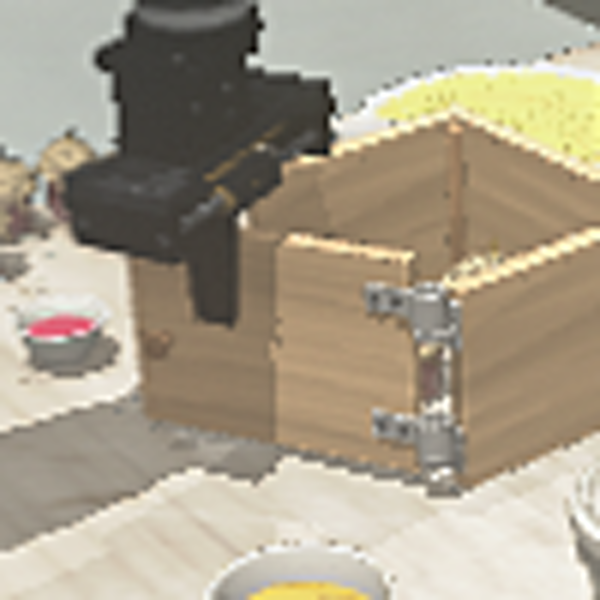

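View pics/t20.png

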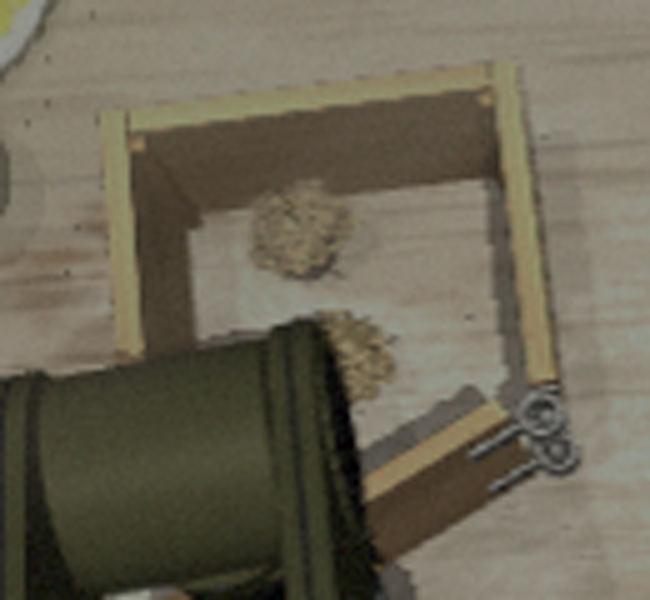

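Door is following (~27° open in the world frame). Continue the arc to closed.

```bash
python3 - <<'E'
from arc import *
e=arc(np.r_[21.5,19.5,17.5,15.5,13.5,11.5,9.5,8,6.5,5,4,3,2,1,0,0],[-.009]*40,.09)
E
```

```text
[[0.12, -0.02, -0.01, 2.0], [0.12, -0.0, -0.0, 2.0], [0.13, -0.01, -0.0, 2.0], [0.12, -0.01, -0.0, 2.0], [0.12, -0.0, -0.0, 2.0], [0.12, -0.01, -0.0, 2.0], [0.12, -0.0, -0.0, 2.0], [0.09, -0.01, -0.0, 1.5]]
[[0.09, -0.0, -0.0, 1.5], [0.09, -0.01, -0.0, 1.5], [0.07, -0.0, -0.0, 1.0], [0.06, -0.0, -0.0, 1.0], [0.06, -0.01, -0.0, 1.0], [0.06, -0.0, -0.0, 1.0], [0.06, -0.0, -0.0, 1.0], [-0.0, -0.0, -0.0, -0.0]]
end [0.5096 0.1312 0.0899] 3.63
```

>>> {"method": "jog_arm", "body": {"deltas": [[[0.12,-0.02,0,2.0],[0.12,0,0,2.0],[0.13,-0.01,0,2.0],[0.12,-0.01,0,2.0],[0.12,0,0,2.0],[0.12,-0.01,0,2.0],[0.12,0,0,2.0],[0.09,-0.01,0,1.5]]]}}

```text
clock: 31.7
position: [0.49, 0.1273, 0.0894]
ee_rot: [[0.98, 0.2, -0.0], [0.2, -0.98, -0.0], [-0.0, 0.0, -1.0]]
wrist_force: [-0.3, -0.7, 0.5]
finger_gap: 0.0002
```

>>> {"method": "jog_arm", "body": {"deltas": [[[0.09,0,0,1.5],[0.09,-0.01,0,1.5],[0.07,0,0,1.0],[0.06,0,0,1.0],[0.06,-0.01,0,1.0],[0,0,0,0]]]}}

```text
clock: 32.3
position: [0.5047, 0.1307, 0.0895]
ee_rot: [[0.995, 0.098, 0.0], [0.098, -0.995, -0.0], [0.0, 0.0, -1.0]]
wrist_force: [-0.8, 0.4, 1.1]
finger_gap: 0.0006
```

```bash
python3 - <<'E'
from arc import *
s=status.sense();print(s["clock"],s["position"],az(s["ee_rot"]),s["wrist_force"])
from h import *
im=optics.get_image("scene")[:,:,::-1];cv2.imwrite("pics/s21.png",cv2.resize(im[130:230,170:270],None,fx=6,fy=6,interpolation=cv2.INTER_CUBIC))
im=optics.get_image("top")[:,:,::-1];cv2.imwrite("pics/t21.png",cv2.resize(im[105:225,130:260],None,fx=5,fy=5,interpolation=cv2.INTER_CUBIC))
E
```

```text
32.3 [0.5047218  0.13068398 0.08946511] 5.599584373502635 [-0.82150684  0.44266829  1.10401112]
```

View pics/s21.png

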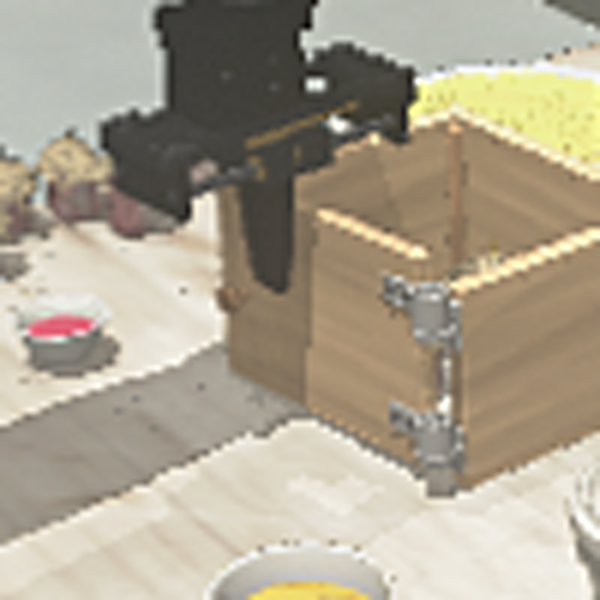

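View pics/t21.png

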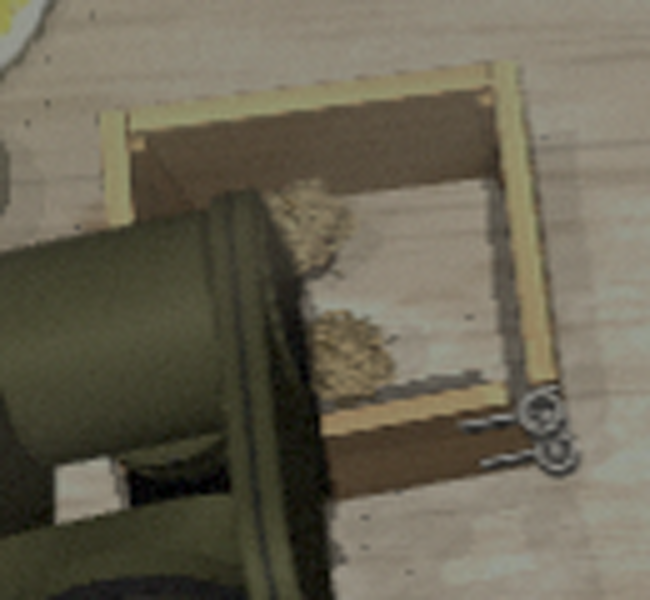

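>>> {"method": "jog_arm", "body": {"deltas": [[[0.06,0,0,1.0],[0.06,0,0,1.0],[0,0,0,0]]]}}

```text
clock: 32.7
position: [0.5096, 0.1311, 0.0896]
ee_rot: [[0.998, 0.063, 0.0], [0.063, -0.998, 0.0], [0.0, -0.0, -1.0]]
wrist_force: [-0.6, 0.4, -0.1]
finger_gap: 0.0003
```

>>> {"method": "jog_arm", "body": {"deltas": [[[0.04,0,0,0],[0,0,0,0]]]}}

```text
clock: 32.9
position: [0.5107, 0.1311, 0.0894]
ee_rot: [[0.998, 0.063, -0.001], [0.063, -0.998, -0.0], [-0.001, 0.0, -1.0]]
wrist_force: [-1.7, -0.4, 1.5]
finger_gap: 0.0005
```

>>> {"method": "jog_arm", "body": {"deltas": [[[0.04,0,0,0],[0,0,0,0]]]}}

```text
clock: 33.1
position: [0.5107, 0.1311, 0.0894]
ee_rot: [[0.998, 0.063, -0.005], [0.063, -0.998, -0.001], [-0.005, 0.0, -1.0]]
wrist_force: [-8.8, -0.8, 6.2]
finger_gap: 0.0005
```

>>> {"method": "jog_arm", "body": {"deltas": [[[0.04,0,0,0],[0,0,0,0]]]}}

```text
clock: 33.3
position: [0.5106, 0.1311, 0.0894]
ee_rot: [[0.998, 0.063, -0.009], [0.063, -0.998, -0.001], [-0.009, 0.001, -1.0]]
wrist_force: [-15.0, -1.4, 10.3]
finger_gap: 0.0003
```

>>> {"method": "jog_arm", "body": {"deltas": [[[-0.08,0,0,0],[-0.1,0,0,0],[-0.2,0,0,0],[-0.4,0,0,0],[-0.5,0,-0.2,0],[-0.5,0,-0.5,0],[-0.3,0.1,-0.8,0],[-0.1,0.3,-0.9,0]]]}}

```text
clock: 34.1
position: [0.4257, 0.1101, 0.185]
ee_rot: [[0.998, 0.065, -0.002], [0.065, -0.998, -0.0], [-0.002, -0.0, -1.0]]
wrist_force: [0.3, -0.2, 0.3]
finger_gap: 0.0006
```

>>> {"method": "jog_arm", "body": {"deltas": [[[0,0.5,-0.8,0],[0,0.7,-0.5,0],[0,0.8,-0.2,0],[0,0.8,0,0],[0,0.8,0,0],[0,0.8,0,0],[0,0.6,0,0],[0,0.4,0,0]]]}}

```text
clock: 34.9
position: [0.4413, -0.1072, 0.2454]
ee_rot: [[0.998, 0.062, 0.0], [0.062, -0.998, -0.0], [0.0, 0.0, -1.0]]
wrist_force: [-0.0, 0.1, -1.3]
finger_gap: 0.0005
```

```bash
python3 - <<'E'
from arc import *
s=status.sense();print(s["clock"],s["position"],az(s["ee_rot"]),s["wrist_force"])
from h import *
im=optics.get_image("scene")[:,:,::-1];cv2.imwrite("pics/scene22.png",im);cv2.imwrite("pics/s22.png",cv2.resize(im[130:230,170:270],None,fx=6,fy=6,interpolation=cv2.INTER_CUBIC))
im=optics.get_image("top")[:,:,::-1];cv2.imwrite("pics/top22.png",im);cv2.imwrite("pics/t22.png",cv2.resize(im[105:225,130:260],None,fx=5,fy=5,interpolation=cv2.INTER_CUBIC))
E
```

```text
34.9 [ 0.44134825 -0.10723816  0.24537077] 3.530338630239471 [-0.03336483  0.0754675  -1.32269345]
```

View pics/s22.png

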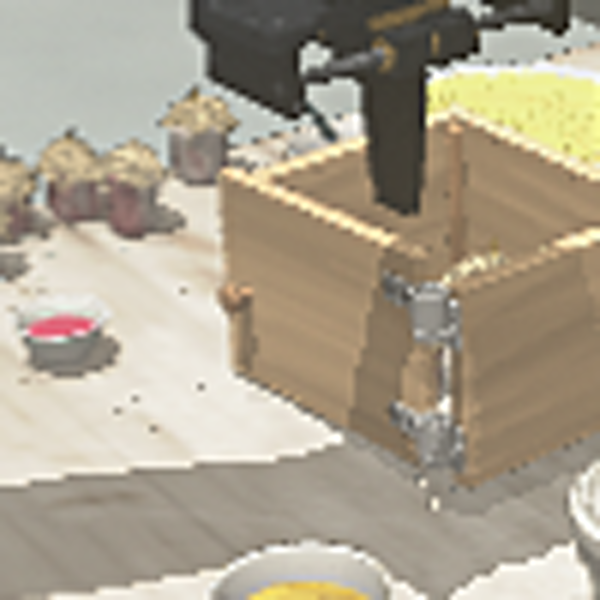

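View pics/t22.png

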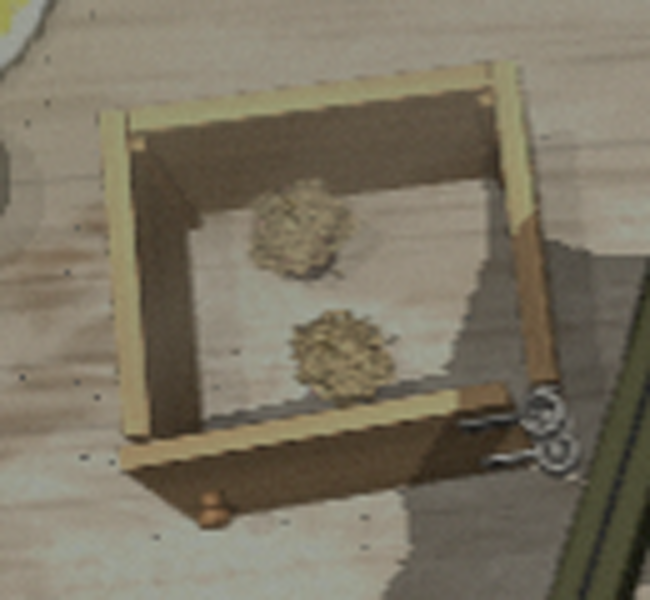

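View pics/top22.png

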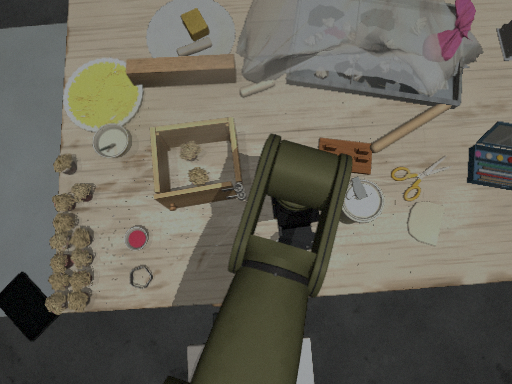

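```bash
python3 - <<'E'
from h import *
im=cv2.imread("pics/top22.png"); hsv=cv2.cvtColor(im,cv2.COLOR_BGR2HSV)
m=cv2.inRange(hsv,(14,58,105),(30,150,200))
bay=np.array([.6217,.0998]);a=np.radians(3.65);R=np.array([[np.cos(a),-np.sin(a)],[np.sin(a),np.cos(a)]])
ys,xs=np.nonzero(m); k=(xs>150)&(xs<222)&(ys>180)&(ys<203); xs,ys=xs[k],ys[k]
# top edge z ~ .146 (sag ~ 2.5deg: left end lower)
P=onz("top",np.c_[xs,ys],.144)[:,:2]; q=(P-bay)@R
for lo in np.arange(-.06,.1,.03):
    s=(q[:,1]>lo)&(q[:,1]<lo+.03); print(round(lo,2),s.sum(),q[s,0].min().round(4) if s.any() else 0,q[s,0].max().round(4) if s.any() else 0,q[s,0].mean().round(4) if s.any() else 0)
cv2.imwrite("pics/t23.png",cv2.resize(im[180:215,145:205],None,fx=12,fy=12,interpolation=cv2.INTER_CUBIC))
E
```

```text
-0.06 58 -0.0986 -0.087 -0.0927
-0.03 89 -0.1 -0.076 -0.0897
0.0 70 -0.1016 -0.0744 -0.0926
0.03 59 -0.1029 -0.0908 -0.0968
0.06 63 -0.104 -0.0687 -0.0964
0.09 92 -0.1049 -0.0612 -0.0826
```

View pics/t23.png

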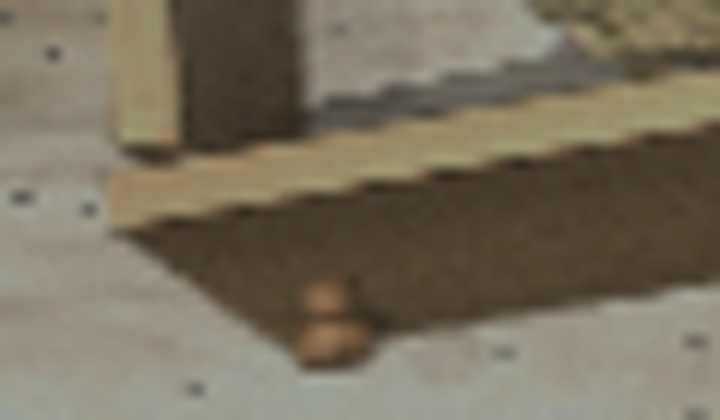

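```bash
python3 - <<'E'
from plan import *
e=plan([.472,.170,.2],3.65,12); e=plan([.472,.170,.092],3.65,6,start=e)
E
```

```text
[[0.06, -0.35, 0.06, np.float64(-0.0)], [0.08, -0.48, 0.08, np.float64(-0.0)], [0.1, -0.57, 0.09, np.float64(-0.0)], [0.11, -0.64, 0.11, np.float64(-0.1)], [0.12, -0.68, 0.11, np.float64(0.0)], [0.12, -0.71, 0.12, np.float64(0.0)], [0.13, -0.72, 0.11, np.float64(-0.0)], [0.12, -0.68, 0.12, np.float64(-0.0)]]
[[0.11, -0.64, 0.1, np.float64(-0.1)], [0.1, -0.57, 0.1, np.float64(0.0)], [0.08, -0.47, 0.07, np.float64(0.0)], [0.06, -0.36, 0.06, np.float64(0.0)]]
end [0.4719 0.1701 0.2001] 3.66 max step mm 29.6
[[0.0, 0.0, 0.33, np.float64(0.0)], [0.0, 0.0, 0.47, np.float64(0.0)], [0.0, 0.0, 0.55, np.float64(0.0)], [0.0, 0.0, 0.55, np.float64(0.0)], [0.0, 0.0, 0.48, np.float64(0.0)], [0.0, 0.0, 0.32, np.float64(0.0)]]
end [0.4719 0.1701 0.0921] 3.66 max step mm 22.0
```

>>> {"method": "jog_arm", "body": {"deltas": [[[0.06,-0.35,0.06,0],[0.08,-0.48,0.08,0],[0.1,-0.57,0.09,0],[0.11,-0.64,0.11,-0.1],[0.12,-0.68,0.11,0],[0.12,-0.71,0.12,0],[0.13,-0.72,0.11,0],[0.12,-0.68,0.12,0]]]}}

```text
clock: 35.8
position: [0.4623, 0.0914, 0.2134]
ee_rot: [[0.998, 0.066, 0.001], [0.066, -0.998, 0.0], [0.001, -0.0, -1.0]]
wrist_force: [0.3, 0.1, -0.3]
finger_gap: 0.0007
```

>>> {"method": "jog_arm", "body": {"deltas": [[[0.11,-0.64,0.1,-0.1],[0.1,-0.57,0.1,0],[0.08,-0.47,0.07,0],[0.06,-0.36,0.06,0],[0,0,0.2,0],[0,0,0.4,0],[0,0,0.5,0]]]}}

```text
clock: 36.5
position: [0.4715, 0.1711, 0.1555]
ee_rot: [[0.998, 0.066, 0.001], [0.066, -0.998, -0.0], [0.001, 0.0, -1.0]]
wrist_force: [-0.3, -0.3, 0.5]
finger_gap: 0.0007
```

>>> {"method": "jog_arm", "body": {"deltas": [[[0,0,0.5,0],[0,0,0.5,0],[0,0,0.4,0],[0,0,0.2,0],[0,0,0,0],[0,0,0,0]]]}}

```text
clock: 37.1
position: [0.4715, 0.1713, 0.0924]
ee_rot: [[0.998, 0.066, 0.0], [0.066, -0.998, 0.0], [0.0, -0.0, -1.0]]
wrist_force: [0.6, 0.0, -0.3]
finger_gap: 0.0003
```

```bash
python3 - <<'E'
from h import *
s=status.sense(); a=np.radians(3.65);R=np.array([[np.cos(a),-np.sin(a)],[np.sin(a),np.cos(a)]]); print(s["position"],(s["position"][:2]-[.6217,.0998])@R)
im=optics.get_image("scene")[:,:,::-1];cv2.imwrite("pics/s24.png",cv2.resize(im[130:230,170:270],None,fx=6,fy=6,interpolation=cv2.INTER_CUBIC))
E
```

```text
[0.47154357 0.17128973 0.09242848] [-0.14530071  0.08090389]
```

View pics/s24.png

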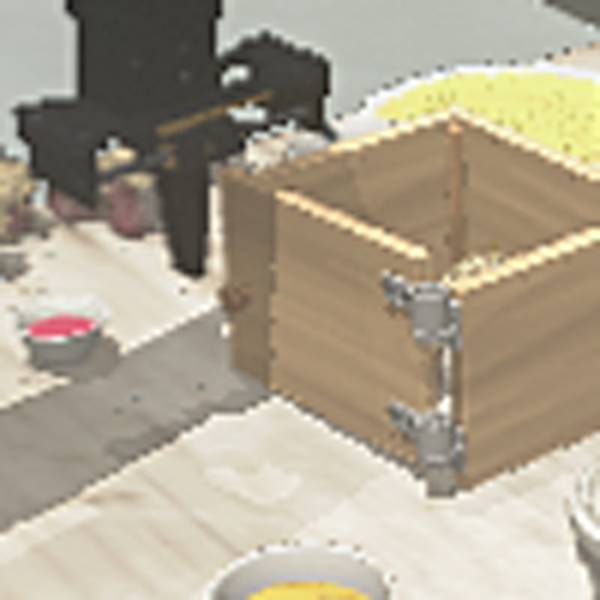

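>>> {"method": "jog_arm", "body": {"deltas": [[[0.2,0,0,0],[0.2,0,0,0],[0.1,0,0,0],[0.05,0,0,0],[0.05,0,0,0],[0.05,0,0,0],[0,0,0,0]]]}}

```text
clock: 37.85
position: [0.4974, 0.1734, 0.0922]
ee_rot: [[0.998, 0.067, -0.0], [0.067, -0.998, -0.0], [-0.0, 0.0, -1.0]]
wrist_force: [0.3, 0.1, -0.1]
finger_gap: 0.0005
```

>>> {"method": "jog_arm", "body": {"deltas": [[[0.05,0,0,0],[0.05,0,0,0],[0,0,0,0]]]}}

```text
clock: 38.15
position: [0.5015, 0.1736, 0.0923]
ee_rot: [[0.998, 0.067, 0.0], [0.067, -0.998, 0.0], [0.0, -0.0, -1.0]]
wrist_force: [-0.6, 0.3, -0.9]
finger_gap: 0.0006
```

>>> {"method": "jog_arm", "body": {"deltas": [[[0.05,0,0,0],[0.04,0,0,0],[0,0,0,0]]]}}

```text
clock: 38.45
position: [0.505, 0.1739, 0.0923]
ee_rot: [[0.998, 0.067, -0.0], [0.067, -0.998, 0.0], [-0.0, -0.0, -1.0]]
wrist_force: [0.1, -0.6, 0.2]
finger_gap: 0.0005
```

>>> {"method": "jog_arm", "body": {"deltas": [[[0.04,0,0,0],[0,0,0,0],[0,0,0,0]]]}}

```text
clock: 38.75
position: [0.5065, 0.174, 0.0922]
ee_rot: [[0.998, 0.067, -0.0], [0.067, -0.998, 0.0], [-0.0, -0.0, -1.0]]
wrist_force: [-0.2, 0.8, -1.0]
finger_gap: 0.0004
```

>>> {"method": "jog_arm", "body": {"deltas": [[[0.04,0,0,0],[0,0,0,0],[0,0,0,0]]]}}

```text
clock: 39.05
position: [0.5081, 0.1741, 0.0922]
ee_rot: [[0.998, 0.067, -0.0], [0.067, -0.998, 0.0], [-0.0, -0.0, -1.0]]
wrist_force: [-0.8, 0.2, 0.0]
finger_gap: 0.0002
```

>>> {"method": "jog_arm", "body": {"deltas": [[[0.03,0,0,0],[0,0,0,0]]]}}

```text
clock: 39.25
position: [0.5084, 0.1741, 0.0922]
ee_rot: [[0.998, 0.067, -0.002], [0.067, -0.998, -0.0], [-0.002, 0.0, -1.0]]
wrist_force: [-5.1, -1.2, 3.2]
finger_gap: 0.0008
```

>>> {"method": "jog_arm", "body": {"deltas": [[[0.03,0,0,0],[0,0,0,0]]]}}

```text
clock: 39.45
position: [0.5084, 0.1741, 0.0921]
ee_rot: [[0.998, 0.067, -0.006], [0.067, -0.998, -0.001], [-0.006, 0.0, -1.0]]
wrist_force: [-11.1, -1.7, 7.2]
finger_gap: 0.0007
```

>>> {"method": "jog_arm", "body": {"deltas": [[[0.03,0,0,0],[0,0,0,0]]]}}

```text
clock: 39.65
position: [0.5083, 0.1741, 0.0921]
ee_rot: [[0.998, 0.067, -0.009], [0.067, -0.998, -0.001], [-0.009, 0.001, -1.0]]
wrist_force: [-16.0, -2.0, 10.6]
finger_gap: 0.0005
```

>>> {"method": "jog_arm", "body": {"deltas": [[[-0.04,0,0,0],[-0.04,0,0,0],[-0.04,0,0,0],[-0.1,0,0,0],[-0.2,0,0,0],[-0.4,0,0,0],[-0.5,0,-0.2,0],[-0.4,0,-0.6,0]]]}}

```text
clock: 40.45
position: [0.4398, 0.1691, 0.1217]
ee_rot: [[0.998, 0.067, -0.006], [0.067, -0.998, -0.002], [-0.006, 0.001, -1.0]]
wrist_force: [-0.3, -0.4, -0.1]
finger_gap: 0.0005
```

>>> {"method": "jog_arm", "body": {"deltas": [[[-0.1,0.2,-0.9,0],[0,0.4,-0.9,0],[0,0.6,-0.8,0],[0,0.8,-0.4,0],[0,0.8,0,0],[0,0.8,0,0],[0,0.8,0,0],[0,0.8,0,0]]]}}

```text
clock: 41.25
position: [0.4525, -0.0392, 0.2443]
ee_rot: [[0.998, 0.067, 0.001], [0.067, -0.998, -0.0], [0.001, 0.0, -1.0]]
wrist_force: [0.5, -0.4, -0.0]
finger_gap: 0.0004
```

>>> {"method": "jog_arm", "body": {"deltas": [[[0,0.8,0,0],[0,0.8,0,0],[0,0.6,0,0],[0,0.4,0,0],[0,0.2,0,0],[0,0,0,0]]]}}

```text
clock: 41.85
position: [0.4601, -0.1502, 0.2441]
ee_rot: [[0.998, 0.065, -0.0], [0.065, -0.998, 0.0], [-0.0, -0.0, -1.0]]
wrist_force: [-0.3, 1.4, -0.5]
finger_gap: 0.0006
```

```bash
python3 - <<'E'
from h import *
s=status.sense();print(s["clock"],s["position"])
im=optics.get_image("top")[:,:,::-1];cv2.imwrite("pics/top25.png",im)
cv2.imwrite("pics/t25.png",cv2.resize(im[175:220,145:205],None,fx=12,fy=12,interpolation=cv2.INTER_CUBIC))
im=optics.get_image("scene")[:,:,::-1];cv2.imwrite("pics/scene25.png",im);cv2.imwrite("pics/s25.png",cv2.resize(im[140:220,185:265],None,fx=7,fy=7,interpolation=cv2.INTER_CUBIC))
bay=np.array([.6217,.0998]);a=np.radians(3.65);R=np.array([[np.cos(a),-np.sin(a)],[np.sin(a),np.cos(a)]])
c=lambda P,ox,oy,kk:((np.array(P)-[ox,oy]+.5)*kk-.5).round(0).tolist()
B=lambda x,y,z:[*(bay+R@[x,y]),z]
# expected: wall end corners (z .13), shut door top left-end corners with sag, knuckles
P=[B(-.085,.107,.13),B(-.085,.093,.13),B(-.085,.104,.138),B(-.097,.104,.138)]
print(c(proj("top",P),145,175,12)); print(c(proj("scene",P),185,140,7))
E
```

```text
41.85 [ 0.46012337 -0.15024858  0.24408211]
[[110.0, 207.0], [179.0, 198.0], [114.0, 196.0], [118.0, 254.0]]
[[183.0, 129.0], [198.0, 137.0], [185.0, 117.0], [166.0, 123.0]]
```

View pics/t25.png

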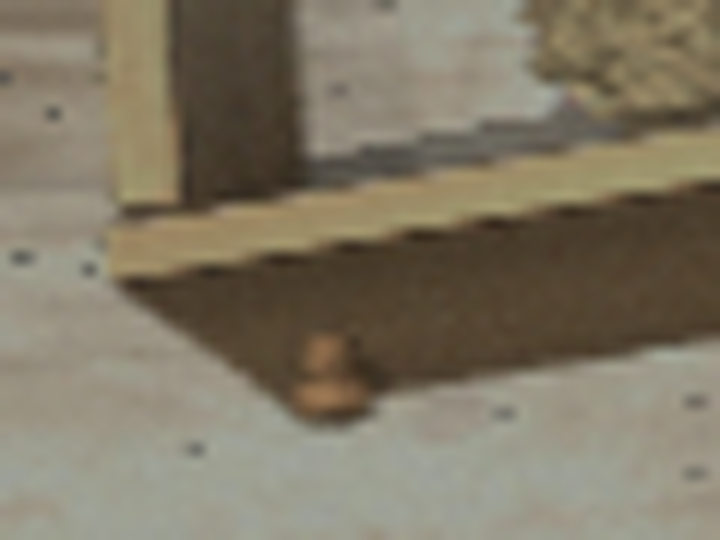

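View pics/s25.png

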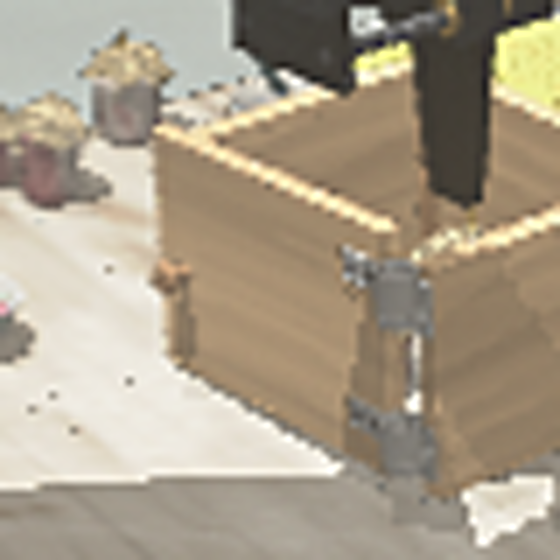

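```bash
python3 - <<'E'
from h import *
im=cv2.imread("pics/top25.png")
cv2.imwrite("pics/t26.png",cv2.resize(im[180:215,150:245],None,fx=8,fy=8,interpolation=cv2.INTER_CUBIC))
bay=np.array([.6217,.0998]);a=np.radians(3.65);R=np.array([[np.cos(a),-np.sin(a)],[np.sin(a),np.cos(a)]])
# column profiles: print V down columns for edges
hsv=cv2.cvtColor(im,cv2.COLOR_BGR2HSV)
for x in (156,162,168,175,182,188,195,202):
    print(x,[(y,int(hsv[y,x,2])) for y in range(184,214)])
E
```

```text
156 [(184, 152), (185, 153), (186, 154), (187, 154), (188, 155), (189, 151), (190, 153), (191, 154), (192, 77), (193, 115), (194, 153), (195, 153), (196, 154), (197, 153), (198, 63), (199, 83), (200, 118), (201, 157), (202, 155), (203, 153), (204, 143), (205, 156), (206, 155), (207, 156), (208, 149), (209, 157), (210, 156), (211, 157), (212, 158), (213, 159)]
162 [(184, 74), (185, 75), (186, 70), (187, 70), (188, 71), (189, 69), (190, 67), (191, 68), (192, 102), (193, 155), (194, 153), (195, 154), (196, 154), (197, 60), (198, 73), (199, 74), (200, 74), (201, 76), (202, 83), (203, 87), (204, 124), (205, 155), (206, 158), (207, 159), (208, 160), (209, 158), (210, 158), (211, 159), (212, 161), (213, 159)]
168 [(184, 66), (185, 65), (186, 71), (187, 66), (188, 63), (189, 57), (190, 61), (191, 108), (192, 154), (193, 154), (194, 157), (195, 153), (196, 62), (197, 72), (198, 71), (199, 74), (200, 80), (201, 84), (202, 86), (203, 85), (204, 87), (205, 83), (206, 84), (207, 83), (208, 105), (209, 147), (210, 160), (211, 156), (212, 162), (213, 162)]
175 [(184, 144), (185, 146), (186, 154), (
[... 1011 characters left out ...]
5 [(184, 123), (185, 101), (186, 101), (187, 153), (188, 156), (189, 154), (190, 157), (191, 129), (192, 79), (193, 77), (194, 71), (195, 75), (196, 80), (197, 82), (198, 84), (199, 83), (200, 85), (201, 82), (202, 83), (203, 80), (204, 88), (205, 154), (206, 155), (207, 156), (208, 157), (209, 161), (210, 158), (211, 155), (212, 156), (213, 159)]
202 [(184, 75), (185, 95), (186, 155), (187, 156), (188, 156), (189, 155), (190, 107), (191, 77), (192, 74), (193, 79), (194, 74), (195, 81), (196, 79), (197, 85), (198, 86), (199, 81), (200, 83), (201, 81), (202, 78), (203, 104), (204, 159), (205, 154), (206, 156), (207, 155), (208, 120), (209, 154), (210, 154), (211, 154), (212, 156), (213, 156)]
```

View pics/t26.png

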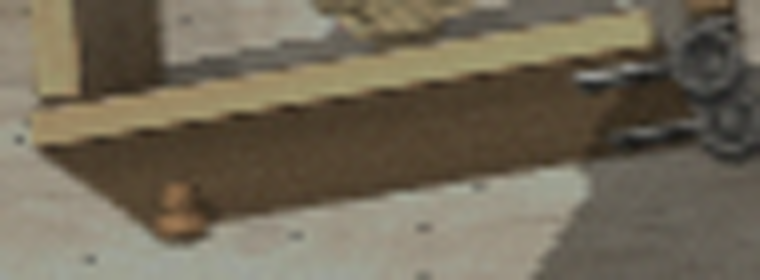

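```bash
python3 - <<'E'
from h import *
bay=np.array([.6217,.0998]);a=np.radians(3.65);R=np.array([[np.cos(a),-np.sin(a)],[np.sin(a),np.cos(a)]])
def at(u,v,z0,sag):
    z=z0
    for _ in range(5):
        q=(onz("top",[(u,v)],z)[0,:2]-bay)@R; z=z0-(q[1]+.1)*np.tan(np.radians(sag))
    return q.round(4),round(z,4)
for sag in(2,2.5,3):
    print("sag",sag)
    for u,v in((162,196.5),(168,195.5),(182,193.4),(188,192.4),(202,190)): print(" top outer",at(u,v,.146,sag))
    for u,v in((162,191.8),(168,190.7),(182,188.5),(188,187.5),(202,185.2)): print(" top inner",at(u,v,.146,sag))
    for u,v in((182,206.5),(188,205.5),(195,204.5),(202,203)): print(" bottom outer",at(u,v,.012,sag))
# bay wall front end edges same way
print([((onz("top",[p],.13)[0,:2]-bay)@R).round(4) for p in((155,191.7),(158,191.2))])
E
```

```text
sag 2
 top outer (array([-0.1017,  0.0856]), np.float64(0.1395))
 top outer (array([-0.1013,  0.0709]), np.float64(0.14))
 top outer (array([-0.1009,  0.0368]), np.float64(0.1412))
 top outer (array([-0.1005,  0.0222]), np.float64(0.1417))
 top outer (array([-0.0994, -0.0119]), np.float64(0.1429))
 top inner (array([-0.0902,  0.0847]), np.float64(0.1396))
 top inner (array([-0.0895,  0.0699]), np.float64(0.1401))
 top inner (array([-0.0889,  0.0357]), np.float64(0.1413))
 top inner (array([-0.0885,  0.0211]), np.float64(0.1418))
 top inner (array([-0.0876, -0.0131]), np.float64(0.143))
 bottom outer (array([-0.1048,  0.0643]), np.float64(0.0063))
 bottom outer (array([-0.1043,  0.0477]), np.float64(0.0068))
 bottom outer (array([-0.1042,  0.0282]), np.float64(0.0075))
 bottom outer (array([-0.1027,  0.0087]), np.float64(0.0082))
sag 2.5
 top outer (array([-0.1013,  0.086 ]), np.float64(0.1379))
 top outer (array([-0.1009,  0.0712]), np.float64(0.1385))
 top outer (array([-0.1006,  0.037 ]), np.float64(0.14))
 top outer (array([-0.1002,  0.0224]), np.float64(0.1407))
 top outer (array
[... 782 characters left out ...]
ay([-0.1   ,  0.0225]), np.float64(0.1396))
 top outer (array([-0.099 , -0.0117]), np.float64(0.1414))
 top inner (array([-0.0894,  0.0854]), np.float64(0.1363))
 top inner (array([-0.0888,  0.0706]), np.float64(0.1371))
 top inner (array([-0.0883,  0.0361]), np.float64(0.1389))
 top inner (array([-0.088 ,  0.0214]), np.float64(0.1396))
 top inner (array([-0.0872, -0.0129]), np.float64(0.1414))
 bottom outer (array([-0.1042,  0.0649]), np.float64(0.0034))
 bottom outer (array([-0.1038,  0.0481]), np.float64(0.0042))
 bottom outer (array([-0.1038,  0.0286]), np.float64(0.0053))
 bottom outer (array([-0.1023,  0.009 ]), np.float64(0.0063))
[array([-0.0853,  0.1039]), array([-0.085 ,  0.0965])]
```

```bash
python3 - <<'E'
from plan import *
bay=np.array([.6217,.0998]);a=np.radians(3.65);R=np.array([[np.cos(a),-np.sin(a)],[np.sin(a),np.cos(a)]])
g=bay+R@[-.150,.075]; print(g)
e=plan([*g,.22],93.65,14)
E
```

```text
[0.46722966 0.16509865]
[[0.03, -0.34, 0.03, np.float64(-3.9)], [0.07, -0.43, 0.03, np.float64(-5.0)], [0.13, -0.51, 0.04, np.float64(-6.0)], [0.2, -0.56, 0.05, np.float64(-6.8)], [0.29, -0.58, 0.05, np.float64(-7.4)], [0.39, -0.57, 0.05, np.float64(-7.8)], [0.46, -0.51, 0.05, np.float64(-8.0)], [0.54, -0.45, 0.06, np.float64(-8.0)]]
[[0.58, -0.36, 0.05, np.float64(-7.8)], [0.59, -0.27, 0.05, np.float64(-7.4)], [0.57, -0.17, 0.04, np.float64(-6.8)], [0.52, -0.09, 0.04, np.float64(-6.0)], [0.44, -0.03, 0.04, np.float64(-5.0)], [0.34, 0.0, 0.02, np.float64(-3.9)]]
end [0.4672 0.1651 0.2202] 93.64 max step mm 28.2
```

>>> {"method": "jog_arm", "body": {"deltas": [[[0.03,-0.34,0.03,-3.9],[0.07,-0.43,0.03,-5.0],[0.13,-0.51,0.04,-6.0],[0.2,-0.56,0.05,-6.8],[0.29,-0.58,0.05,-7.4],[0.39,-0.57,0.05,-7.8],[0.46,-0.51,0.05,-8.0],[0.54,-0.45,0.06,-8.0]]]}}

```text
clock: 42.75
position: [0.4642, 0.0373, 0.23]
ee_rot: [[0.543, 0.84, 0.001], [0.84, -0.543, 0.0], [0.001, 0.0, -1.0]]
wrist_force: [0.2, 0.4, -0.2]
finger_gap: 0.0008
```

>>> {"method": "jog_arm", "body": {"deltas": [[[0.58,-0.36,0.05,-7.8],[0.59,-0.27,0.05,-7.4],[0.57,-0.17,0.04,-6.8],[0.52,-0.09,0.04,-6.0],[0.44,-0.03,0.04,-5.0],[0.34,0,0.02,-3.9],[0,0,0.2,0],[0,0,0.4,0]]]}}

```text
clock: 43.55
position: [0.4678, 0.1652, 0.1968]
ee_rot: [[-0.064, 0.998, 0.003], [0.998, 0.064, 0.0], [0.0, 0.003, -1.0]]
wrist_force: [-0.0, -0.6, -0.2]
finger_gap: 0.0004
```

>>> {"method": "jog_arm", "body": {"deltas": [[[0,0,0.6,0],[0,0,0.7,0],[0,0,0.7,0],[0,0,0.5,0],[0,0,0.3,0],[0,0,0.15,0],[0,0,0,0]]]}}

```text
clock: 44.25
position: [0.4668, 0.1642, 0.0775]
ee_rot: [[-0.063, 0.998, -0.001], [0.998, 0.063, -0.0], [-0.0, -0.001, -1.0]]
wrist_force: [-0.4, 0.0, 0.2]
finger_gap: 0.0004
```

```bash
python3 - <<'E'
from plan import *
s=status.sense(); a=np.radians(3.65);R=np.array([[np.cos(a),-np.sin(a)],[np.sin(a),np.cos(a)]]); print(s["clock"],s["position"],az(s["ee_rot"]),(s["position"][:2]-[.6217,.0998])@R,s["wrist_force"])
E
```

```text
44.25 [0.46684926 0.16419135 0.07747152] 93.58476194710595 [-0.15043738  0.07411876] [-0.38607454  0.04891167  0.18961528]
```

>>> {"method": "jog_arm", "body": {"deltas": [[[0,0.2,0,0],[0,0.3,0,0],[0,0.2,0,0],[0,0.1,0,0],[0,0.05,0,0],[0,0,0,0]]]}}

```text
clock: 44.85
position: [0.5016, 0.1667, 0.0783]
ee_rot: [[-0.063, 0.998, -0.0], [0.998, 0.063, -0.0], [-0.0, -0.0, -1.0]]
wrist_force: [-0.9, -0.5, 0.4]
finger_gap: 0.0004
```

>>> {"method": "jog_arm", "body": {"deltas": [[[0,0.05,0,0],[0,0.05,0,0],[0,0,0,0]]]}}

```text
clock: 45.15
position: [0.5053, 0.167, 0.0782]
ee_rot: [[-0.063, 0.998, -0.0], [0.998, 0.063, 0.0], [0.0, -0.0, -1.0]]
wrist_force: [-0.4, -0.6, -0.3]
finger_gap: 0.0004
```

>>> {"method": "jog_arm", "body": {"deltas": [[[0,0.04,0,0],[0,0.04,0,0],[0,0,0,0]]]}}

```text
clock: 45.45
position: [0.5077, 0.1671, 0.0778]
ee_rot: [[-0.063, 0.998, -0.002], [0.998, 0.063, -0.0], [-0.0, -0.002, -1.0]]
wrist_force: [-4.0, -0.4, 0.6]
finger_gap: 0.0008
```

>>> {"method": "jog_arm", "body": {"deltas": [[[0,0.04,0,0],[0,0.03,0,0],[0,0,0,0]]]}}

```text
clock: 45.75
position: [0.5074, 0.167, 0.0779]
ee_rot: [[-0.063, 0.998, -0.01], [0.998, 0.063, -0.002], [-0.001, -0.01, -1.0]]
wrist_force: [-18.1, -1.9, 12.1]
finger_gap: 0.0002
```

```bash
python3 - <<'E'
from h import *
s=status.sense();print(s["position"],s["wrist_force"],s["moment"])
im=optics.get_image("top")[:,:,::-1];cv2.imwrite("pics/top27.png",im)
cv2.imwrite("pics/t27.png",cv2.resize(im[165:220,145:245],None,fx=8,fy=8,interpolation=cv2.INTER_CUBIC))
hsv=cv2.cvtColor(im,cv2.COLOR_BGR2HSV)
for x in (182,188,195,202,206): print(x,[int(hsv[y,x,2]) for y in range(182,210)])
E
```

```text
[0.50737669 0.16699983 0.07792723] [-18.13209474  -1.86832741  12.07717763] [-0.26650118  2.14210197 -0.06814468]
182 [22, 15, 20, 11, 9, 15, 7, 13, 0, 7, 3, 9, 2, 16, 12, 2, 4, 5, 17, 12, 15, 35, 36, 46, 36, 77, 87, 88]
188 [33, 27, 29, 30, 27, 30, 26, 19, 35, 24, 32, 26, 31, 36, 33, 33, 31, 27, 25, 26, 38, 55, 77, 66, 101, 142, 145, 145]
195 [30, 32, 31, 32, 29, 29, 27, 32, 31, 33, 30, 30, 30, 30, 32, 27, 26, 30, 33, 34, 37, 38, 18, 83, 141, 142, 143, 144]
202 [113, 74, 73, 150, 151, 150, 136, 118, 58, 57, 55, 53, 55, 57, 60, 59, 46, 34, 36, 45, 60, 56, 56, 120, 115, 145, 113, 138]
206 [82, 86, 116, 150, 152, 154, 150, 62, 66, 71, 71, 72, 77, 76, 78, 77, 75, 73, 76, 143, 153, 149, 147, 143, 143, 144, 142, 139]
```

View pics/t27.png

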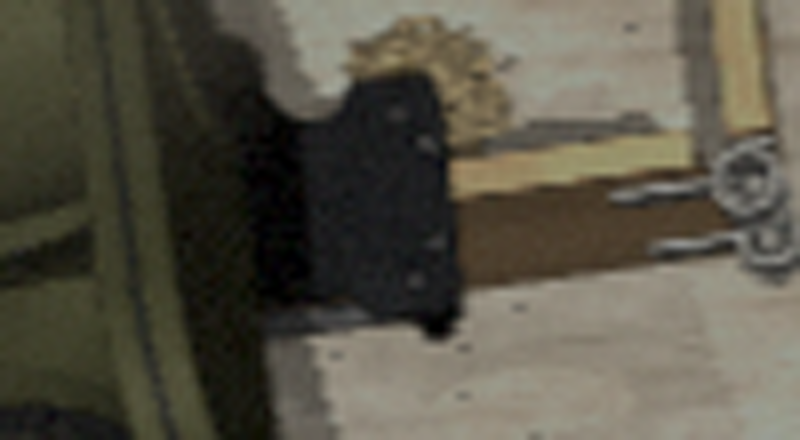

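>>> {"method": "jog_arm", "body": {"deltas": [[[0,-0.03,0,0],[0,-0.03,0,0],[0,-0.03,0,0],[0,-0.03,0,0],[0,-0.03,0,0],[0,-0.05,0,0],[0,-0.1,0,0],[0,-0.2,0,0]]]}}

```text
clock: 46.6
position: [0.4913, 0.1661, 0.0784]
ee_rot: [[-0.063, 0.998, 0.0], [0.998, 0.063, 0.0], [0.0, 0.0, -1.0]]
wrist_force: [1.0, -0.6, 0.8]
finger_gap: 0.0007
```

>>> {"method": "jog_arm", "body": {"deltas": [[[0,-0.4,0,0],[0,-0.5,0,0],[0,-0.5,-0.2,0],[0,-0.2,-0.6,0],[-0.2,0,-0.8,0],[-0.5,0,-0.9,0],[-0.7,0,-0.9,0],[-0.8,0,-0.8,0]]]}}

```text
clock: 47.4
position: [0.4325, 0.0738, 0.2481]
ee_rot: [[-0.065, 0.998, 0.002], [0.998, 0.065, 0.0], [0.0, 0.002, -1.0]]
wrist_force: [0.9, -0.4, 0.8]
finger_gap: 0.0007
```

>>> {"method": "jog_arm", "body": {"deltas": [[[-0.9,0,-0.3,0],[-0.9,0,0,0],[-0.9,0,0,0],[-0.9,0,0,0],[-0.9,0,0,0],[-0.7,0,0,0],[-0.4,0,0,0],[-0.1,0,0,0]]]}}

```text
clock: 48.2
position: [0.4469, -0.1545, 0.258]
ee_rot: [[-0.061, 0.998, -0.0], [0.998, 0.061, 0.0], [0.0, -0.0, -1.0]]
wrist_force: [-1.0, -0.2, 0.5]
finger_gap: 0.0006
```

```bash
python3 - <<'E'
from h import *
s=status.sense();print(s["clock"],s["position"],s["wrist_force"])
im=optics.get_image("top")[:,:,::-1];cv2.imwrite("pics/top28.png",im)
cv2.imwrite("pics/t28.png",cv2.resize(im[165:220,145:245],None,fx=8,fy=8,interpolation=cv2.INTER_CUBIC))
im2=optics.get_image("scene")[:,:,::-1];cv2.imwrite("pics/scene28.png",im2);cv2.imwrite("pics/s28.png",cv2.resize(im2[130:230,185:285],None,fx=6,fy=6,interpolation=cv2.INTER_CUBIC))
hsv=cv2.cvtColor(im,cv2.COLOR_BGR2HSV)
for x in (156,162,168,182,188,195,202,206): print(x,[int(hsv[y,x,2]) for y in range(184,210)])
E
```

```text
48.2 [ 0.44686345 -0.15448431  0.25795589] [-1.00528074 -0.24377405  0.48765774]
156 [153, 153, 153, 152, 151, 154, 151, 134, 153, 152, 153, 154, 65, 82, 144, 154, 149, 156, 154, 153, 145, 151, 156, 157, 151, 156]
162 [71, 70, 72, 70, 69, 68, 69, 153, 154, 156, 153, 85, 71, 70, 75, 77, 81, 99, 146, 153, 150, 154, 156, 157, 153, 155]
168 [71, 69, 71, 58, 60, 53, 155, 156, 154, 154, 113, 74, 72, 73, 70, 80, 80, 80, 80, 80, 81, 109, 143, 144, 156, 158]
182 [151, 100, 103, 106, 153, 156, 158, 154, 121, 73, 68, 68, 78, 78, 78, 81, 82, 75, 81, 77, 110, 144, 150, 145, 147, 154]
188 [101, 106, 109, 153, 157, 154, 155, 143, 74, 73, 69, 71, 76, 80, 81, 80, 80, 80, 78, 116, 155, 156, 158, 157, 156, 156]
195 [85, 102, 157, 155, 154, 155, 146, 74, 72, 71, 72, 78, 78, 80, 84, 79, 80, 74, 109, 157, 159, 157, 153, 157, 156, 157]
202 [80, 154, 156, 157, 155, 145, 77, 72, 71, 74, 78, 78, 82, 83, 81, 80, 76, 100, 156, 157, 159, 158, 159, 156, 119, 153]
206 [110, 154, 155, 155, 154, 65, 76, 75, 69, 78, 79, 80, 81, 79, 81, 73, 79, 145, 160, 156, 156, 158, 157, 155, 158, 154]
```

View pics/t28.png

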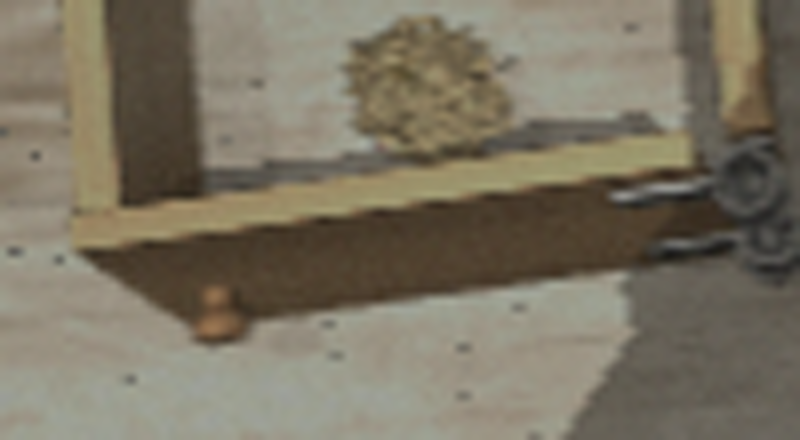

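View pics/s28.png

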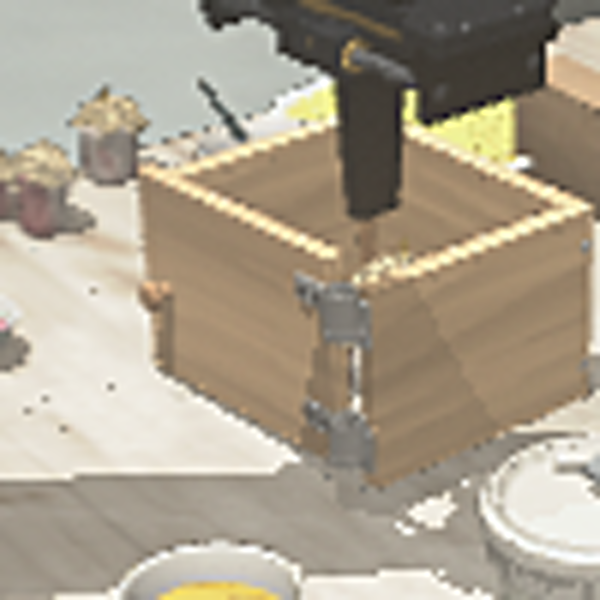

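```bash
python3 - <<'E'
from h import *
bay=np.array([.6217,.0998]);a=np.radians(3.65);R=np.array([[np.cos(a),-np.sin(a)],[np.sin(a),np.cos(a)]])
for u,v in((162,191+3.6),(182,192.2),(202,188.9)):
    for z in(.139,): print("outer top",((onz("top",[(u,v)],z)[0,:2]-bay)@R).round(4))
A=cv2.imread("pics/top0.png");B=cv2.imread("pics/top28.png")
cv2.imwrite("pics/d.png",np.hstack([A[100:310,60:400],B[100:310,60:400]]))
E
```

```text
outer top [-0.0969  0.0853]
outer top [-0.0974  0.0369]
outer top [-0.0957 -0.0117]
```

View pics/d.png

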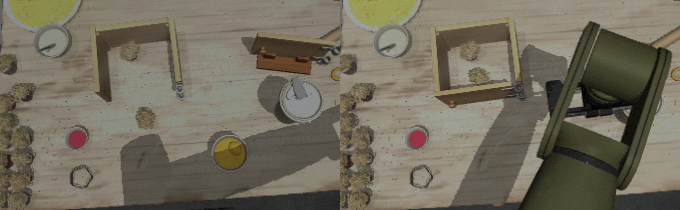

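View pics/scene28.png

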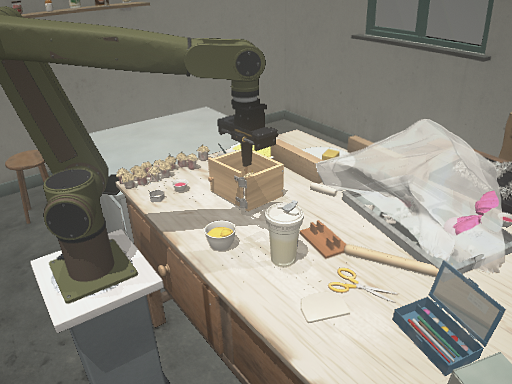

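Outer face now measures about −0.097 m along its whole length, which is the shut position. Bystanders look unmoved, so I am handing in.

```bash
python3 -c "
from station import job
print(job.job_done())"
```

```text
the job is handed in; nothing more can be done
None
```

The job is done and handed in at about 48 s of the 72 s allowed. The figure is inside the bay, and the door is hung and shut with the gripper clear of everything.

- **Figure:** I pushed it in upright in two pushes, because after the first it was only just inside. Its front is now about 2 cm behind the bay's front plane, and it stands clear of the neighbour.
- **Hanging:** I carried the door upright above everything else and lowered it at about 60° open onto both pins. I let go only when the force and height readings showed it was seated.
- **Shutting:** After the first two shutting pushes, my measurements from the top picture showed a gap of about 4–5 mm at the door's far end, although both pushes met a firm stop. I pushed a third time with the flat side of the fingers.
- **Last check of the door:** In the last top picture the outer face lies 96–97 mm in front of the bay's centre along its length; fully shut is 97 mm. I saw no gap in either view.
- **Other things on the table:** In the last pictures the cup, bowl, dye cup and neighbour look where they were. I compared those by eye and did not measure them; in the last top view the arm hid the bowl and most of the cup, so those two I could only judge from the side view.
- **Forces:** The highest wrist force in the readings was about 22 N, during the last shutting push.

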